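Sort the metal samples into their trays

TASK

Sort the five samples lying mixed on the worktop: the two resin-moulded pucks (red and green) go into the blue tray and the two bare sawn steel slugs (round and hexagonal) into the yellow tray, each standing upright as it does now in the middle of a bay of its own, in either order, and the notched steel bar lies lengthwise in the middle of the white tray. Everything ends flat on a tray floor and let go; leave the black loupe and the eyepiece standing where they are.

Things in the scene. Friction and masses are not known exactly. Their poses are not given: they have to be found in the camera images.
- red_mount_center (a point): polished sample moulded in dark red resin: a round puck, 30 mm diameter, 16 mm high, standing polished face up (a bright round spot in the middle of its top). Point: its centre, half-way up; z up.
- green_mount_center (a point): polished sample moulded in dark green resin: a round puck, 30 mm diameter, 18 mm high, standing polished face up (a bright square spot in the middle of its top). Point: its centre, half-way up; z up.
- round_slug_center (a point): bare slug sawn from round steel bar, dark brown side and bright ground top: upright cylinder, 27 mm diameter, 27 mm high. Point: its centre, half-way up; z up.
- hex_slug_center (a point): bare slug sawn from hexagonal steel bar, dark grey all over: upright prism 24 mm high, 24 mm across flats, 28 mm across corners. Point: its centre, half-way up; one pair of flats faces along its x axis, a pair of corners lies on its y axis.
- notched_bar_center (a point): bright steel impact-test bar with a small notch in the middle, 10 x 55 x 10 mm, lying flat. Point: its centre, half-way up (5 mm); its length runs along its y axis.
- tray_blue: Low open tray of blue plastic, 68 mm (x) by 132 mm (y) outside, with a small flat grip tab (10 mm) beyond each short end; fixed. Floor 4 mm thick, rim 4 mm wide and 8 mm high over the worktop. A rib 4 mm wide, 8 mm high parts it into two square bays of 60 x 60 mm inside, with centres at y = +32 mm and y = -32 mm. Origin: centre of its underside.
- tray_yellow: Low open tray of yellow plastic, 68 mm (x) by 132 mm (y) outside, with a small flat grip tab (10 mm) beyond each short end; fixed. Floor 4 mm thick, rim 4 mm wide and 8 mm high over the worktop. A rib 4 mm wide, 8 mm high parts it into two square bays of 60 x 60 mm inside, with centres at y = +32 mm and y = -32 mm. Origin: centre of its underside.
- tray_white: Low open tray of white plastic, 68 mm (x) by 132 mm (y) outside, with a small flat grip tab (10 mm) beyond each short end; fixed. Floor 4 mm thick, rim 4 mm wide and 8 mm high over the worktop. Undivided: one long bay 60 mm (x) by 124 mm (y) inside, centred at its origin. Origin: centre of its underside.
- loupe: bystander: black waisted eye loupe, 33 mm diameter, 35 mm high, standing loose; from above a black ring round a grey glass. Origin: centre of its underside.
- eyepiece: bystander: microscope eyepiece with black top and pale lower tube, 32 mm diameter, 46 mm high, standing loose; from above plain black. Origin: centre of its underside.
Not all that is in view belongs to the job. Of the things that look like the tray_blue, take the one that is farthest to the robot's right at the start. Several things look just like the tray_white: the one meant starts nearest to the robot's base.

How it is judged:
By the outcome, as a careful person would: the job done as asked, in the order asked, and still so for the second after the job is handed in, with the robot touching nothing.
It also fails if it takes over 102 s, if anything falls off the work surface, if the arm or the gripper's body presses on something with over 40 N, if the wrist force passes 120 N, or if a joint passes its speed limit or range.

ROBOT

A 6-joint arm with a two-finger parallel gripper is mounted at the origin on a cart in front of the work surface, level with it; the furniture and walls round the work are solid. World frame = base frame: x ahead of the robot, y to its left, z up, the work surface at z = 0. Lengths are in m, angles in rad, forces in N, time in s.
With the tool pointing down it reaches from about 0.375 to 0.975 m from the base axis. Payload 3.8 kg.
Tool frame: the origin (TCP) lies at the very end of the fingers, on their centre line; the grasp point (between the pads) lies 19 mm behind it; z points along the fingers, y is the direction in which the jaws open and shut (so a half turn about z gives the same grasp; the last joint's range is limited). The gripper opens to 85 mm and grips with 20 to 120 N. Pads are 22 mm wide; open, the fingers measure 114 mm over their backs; the gripper's body (76 mm by 85 mm) begins 54 mm behind the grasp point. The pads swing forward as they close: fully open they stand 13 mm farther back than shut.
Start: joints at [1.309, 0.264, 1.604, -0, 1.274, -0.037], TCP at [0.15, 0.658, 0.231] pointing down, gripper open.
Joint ranges: [-2.63, 2.63], [-0.94, 2.18], [0.31, 2.57], [-1.31, 4.45], [0, 2.66], [-2.55, 2.55]. Speed limits (rad/s): [2.57, 2.57, 3.14, 3.14, 3.14, 3.14].

INTERFACE

Orientations are given as a rotation vector (axis times angle).
In Python, from workcell import bot, viewer gives the robot as it stands.
- The arm moves only by the tool jog_arm, never from a script. Its argument "motion" is a list of rows, each an object of numbers: "dx", "dy", "dz": the shift along the world's x, y, z in cm; "turn": the turn about the world's z in rad. A call has 1 to 12 rows; each row shifts and turns the commanded pose from where the row before left it; what a row does not reach is not made up. A row lasts 1/12 s, in which the tool goes at most 41.7 mm and 7.16 degrees, less where a joint would pass 70% of its speed; a pose out of reach is approached as far as the arm can. A call is refused whole if a number of a shift passes 4.17 or a number of a turn 0.125, either way. A call with a gripper value outside its range is refused whole. "fingers" is the finger opening in cm, from 0 to 8.54, set as the call begins (left out, the last holds). The fingers move at their own pace and stop on an object; "grip_force" is the grip in N (left out, the last holds). Time passes only in rows, so rows that do not move let the fingers close. It gives the time, the measured TCP pose, the force and the opening at its end, in the units of the state.
- bot.read_state(): the state, without advancing time (a new reading comes with each control period).
- viewer.read_camera(name): name is "scene" or "side" or "wrist"; returns (picture, depth): 420x560x3 uint8, red, green, blue; 420x560 float32, m along the optical axis (not along the pixel's ray), 0 where there is no reading.
- viewer.camera_info(name): a dict with "vertical_fov" (degrees; the focal length in pixels is half the picture's height over the tangent of half this angle, whatever the lens; pixels are square), "cx", "cy" (the principal point, pixels), "R" (3x3) and "t" (3): a world point X has camera coordinates R X + t. Camera axes: x right, y down, z forward; pixel columns grow to the right and rows downward; lengths in m; the calibration is good to about 2 mm. A picture is of the moment at which its call begins: read the wrist's pose just before it. camera_info takes no time and is no camera call; for the wrist camera it gives the pose at the moment of the call.
- bot.finish_job(): hands the job in, once; it reports no verdict.
The state is a dict: "time": time; "q": joint angles; "joint_vel": joint speeds; "joint_torque": joint torques, N m; "tool_pos": TCP position; "tcp_rot": TCP orientation; "wrist_force": force on the tool from outside, world axes, zero at the start; "torque": the same for the moment, N m; "width": opening from 0.0 (shut) to 1.0 (fully open).
Only numpy, scipy, OpenCV 4.12 (cv2) and the standard library are available. Lean on these libraries where they do the work, as an engineer would, in place of code of your own. Each camera call takes 0.05 s, during which the arm holds its last target. There are 200 camera calls.

## Working session

There is one attempt and no reset: what is moved stays moved. The work goes in short steps, Python scripts to look and compute and a tool call to move; the robot and the scene stay as the last step left them, time stands still between calls to the robot, and variables do not carry over. Pictures are saved under pics/ and viewed, about 12 in all and at most 16, crops included, and the job is handed in when it is done.

Besides the shell and the picture viewer there is one more tool, called after ">>>" as name([rows], argument=value, ...), one row to a line, values as JSON. jog_arm: Moves the arm, as the interface text tells. Its arguments: {"type":"object","properties":{"motion":{"type":"array"},"fingers":{"type":"number"},"grip_force":{"type":"number"}},"required":["motion"]}

```bash
mkdir -p pics; cat > h.py <<'E'
import numpy as np, cv2
from workcell import bot, viewer
def grab(name,tag):
    info=viewer.camera_info(name); p,d=viewer.read_camera(name)
    np.savez(f'pics/{tag}.npz',p=p,d=d,R=info['R'],t=info['t'],f=210/np.tan(np.radians(info['vertical_fov']/2)),c=[info['cx'],info['cy']])
    cv2.imwrite(f'pics/{tag}.png',p[:,:,::-1])
class V:
    def __init__(s,tag):
        z=np.load(f'pics/{tag}.npz'); s.p,s.d,s.R,s.t,s.f,s.c=[z[k] for k in ('p','d','R','t','f','c')]
    def atz(s,u,v,z):  # ray meets plane z
        r=s.R.T@np.array([(u-s.c[0])/s.f,(v-s.c[1])/s.f,1]); o=-s.R.T@s.t
        return o+r*(z-o[2])/r[2]
    def dep(s,u,v):
        D=s.d[int(v),int(u)]; return s.R.T@(D*np.array([(u-s.c[0])/s.f,(v-s.c[1])/s.f,1])-s.t)
    def pix(s,X):
        q=s.R@np.asarray(X)+s.t; return q[:2]/q[2]*s.f+s.c
    def crop(s,u0,v0,u1,v1,k,name):
        cv2.imwrite(f'pics/{name}.png',cv2.resize(s.p[v0:v1,u0:u1,::-1],None,fx=k,fy=k,interpolation=cv2.INTER_CUBIC))
E
python3 - <<'E'
from h import *
for n in ('scene','side','wrist'):
    grab(n,n+'0'); v=V(n+'0'); print(n,v.f,v.c,-v.R.T@v.t, v.R[2])
s=bot.read_state();print(s)
a=cv2.imread('pics/scene0.png')
cv2.imwrite('pics/s0.png',cv2.resize(a,(800,600)))
E
```

```text
scene 514.1058918414218 [282.48811877 201.78754089] [-0.08258826 -1.24644228  0.6281623 ] [ 0.40177378  0.8235798  -0.40036751]
side 470.2616230671097 [277.42499669 215.4488371 ] [-0.13593738  1.00352622  0.48321498] [ 0.5117078  -0.79414941 -0.32784424]
wrist 295.69847793986685 [282.20220379 208.03435522] [0.07140023 0.67651591 0.37190435] [ 0.30529753 -0.07117976 -0.949593  ]
{'time': 0.15, 'q': array([ 1.30911906e+00,  2.64609434e-01,  1.60505773e+00, -5.91237768e-06,
        1.27371272e+00, -3.68762531e-02]), 'joint_vel': array([-0.00075147, -0.0014287 , -0.00371842, -0.00088392,  0.00024036,
       -0.00103494]), 'joint_torque': array([-8.58566309e-04, -5.15901518e+01, -3.67959523e+01, -1.16518440e-04,
        8.01041111e-03,  3.53838857e-06]), 'tool_pos': array([0.15030659, 0.65746846, 0.23022966]), 'tcp_rot': array([-3.52341498e-01, -3.12150881e+00,  2.77724570e-03]), 'wrist_force': array([ 0.47887639, -0.59189324,  0.57337502]), 'torque': array([ 0.00829181, -0.03140712,  0.03535816]), 'width': 1.0059840480669147}
```

View pics/s0.png

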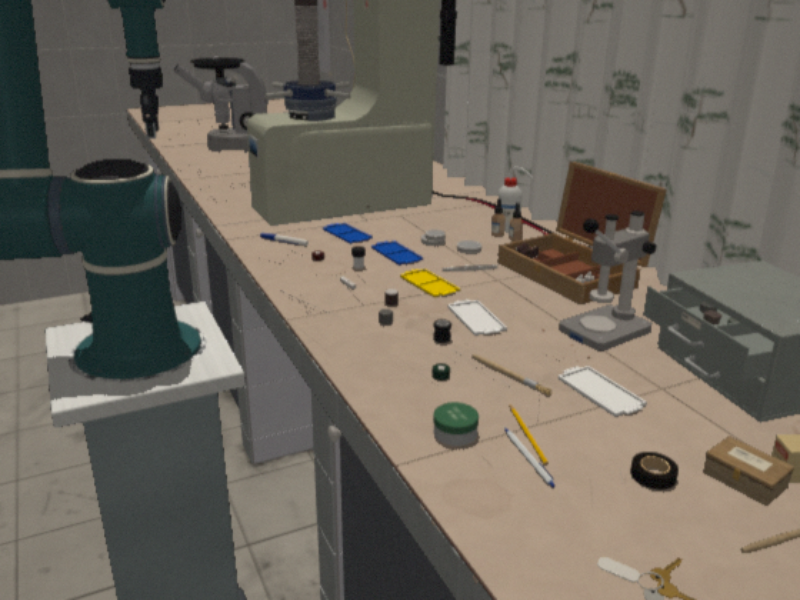

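View pics/side0.png

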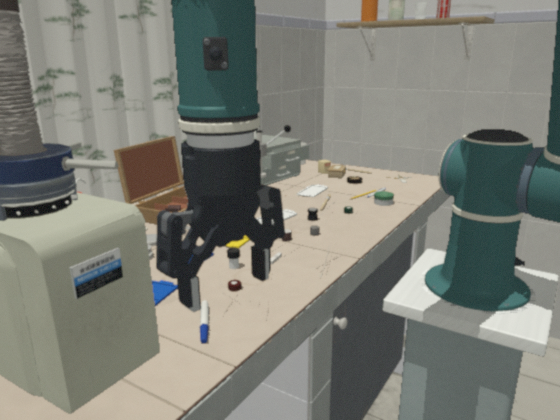

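View pics/wrist0.png

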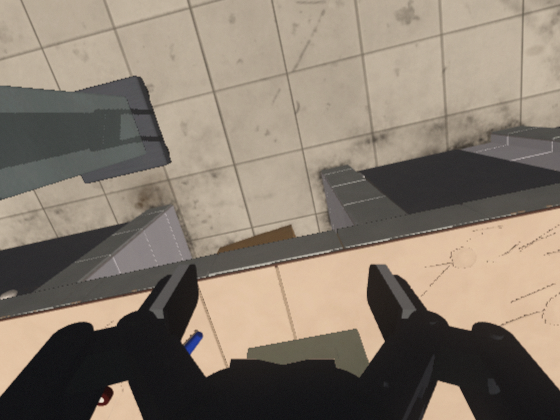

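Scene picture (800-wide pixels):
- **Blue trays:** (347,233) and (397,252).
- **Yellow tray:** (430,283).
- **White trays:** (477,317) and (601,390).
- **Red puck:** (318,255). **Green puck:** (441,371). The big green tin at (456,420) is not part of the job.
- **Round slug:** (391,297). **Hex slug:** (386,316). **Bar:** (348,282).
- **Bystanders:** eyepiece (358,258), loupe (442,330).

The wrist camera sees mostly the floor, and the side view agrees with the scene view. Next I measure positions.

```bash
python3 - <<'E'
from h import *
v=V('scene0')
for n,u,w,z in [('blueA',347,233,.006),('blueB',397,252,.006),('yel',430,283,.006),('whA',477,317,.006),('whB',601,390,.006),('red',318,252,.016),('eyep',358,251,.046),('bar',348,282,.008),('round',391,292,.027),('hex',386,312,.024),('loupe',442,324,.035),('green',441,367,.018)]:
    u/=1.42857;w/=1.42857; print(n,v.atz(u,w,z).round(3),v.dep(u,w).round(3), round(np.hypot(*v.atz(u,w,z)[:2]),3))
v.crop(215,145,375,275,5,'c1')
E
```

```text
blueA [0.563 0.409 0.006] [0.564 0.413 0.005] 0.696
blueB [0.621 0.234 0.006] [0.624 0.24  0.004] 0.664
yel [0.606 0.036 0.006] [0.608 0.039 0.004] 0.607
whA [ 0.612 -0.151  0.006] [ 0.616 -0.145  0.002] 0.63
whB [ 0.655 -0.467  0.006] [ 0.655 -0.467  0.006] 0.805
red [0.441 0.285 0.016] [0.44  0.283 0.017] 0.525
eyep [0.499 0.18  0.046] [0.5   0.183 0.045] 0.53
bar [0.445 0.108 0.008] [0.445 0.106 0.009] 0.458
round [ 0.489 -0.016  0.027] [ 0.487 -0.021  0.029] 0.49
hex [ 0.444 -0.092  0.024] [ 0.445 -0.09   0.023] 0.453
loupe [ 0.506 -0.201  0.035] [ 0.508 -0.197  0.033] 0.545
green [ 0.444 -0.312  0.018] [ 0.444 -0.313  0.018] 0.543
```

View pics/c1.png

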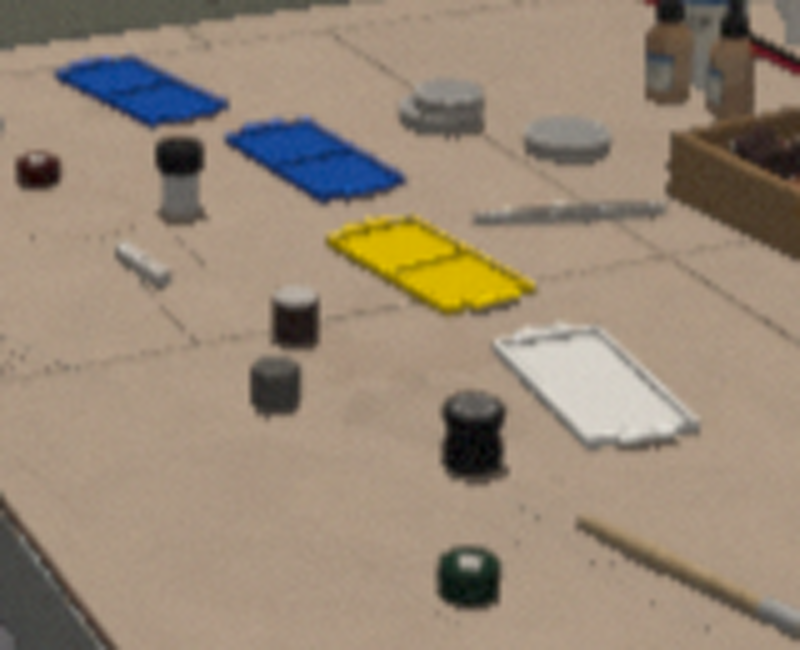

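>>> jog_arm([
  {"dx":1.5,"dy":-3.3,"dz":1},
  {"dx":1.5,"dy":-3.3,"dz":1},
  {"dx":1.5,"dy":-3.3,"dz":1},
  {"dx":1.5,"dy":-3.3,"dz":1},
  {"dx":1.5,"dy":-3.3,"dz":1},
  {"dx":1.5,"dy":-3.3,"dz":1},
  {"dx":1.5,"dy":-3.3,"dz":1},
  {"dx":1.5,"dy":-3.3,"dz":1},
  {"dx":1.5,"dy":-3.3,"dz":1},
  {"dx":1.5,"dy":-3.3,"dz":1},
])

```text
validation failed for argument at $.mo...
```

>>> jog_arm([
  {"dx":1.5,"dy":-3.3},
  {"dx":1.5,"dy":-3.3},
  {"dx":1.5,"dy":-3.3},
  {"dx":1.5,"dy":-3.3},
  {"dx":1.5,"dy":-3.3},
  {"dx":1.5,"dy":-3.3},
  {"dx":1.5,"dy":-3.3},
  {"dx":1.5,"dy":-3.3},
  {"dx":1.5,"dy":-3.3},
  {"dx":1.5,"dy":-3.3},
  {"dx":0},
  {"dx":0},
])

```text
validation failed for argument at $.mo...
```

```bash
python3 - <<'E'
from h import *
s=bot.read_state(); print(s['tool_pos'],s['tcp_rot'],s['q'],s['time'])
grab('wrist','w1'); v=V('w1'); print(v.R,-v.R.T@v.t)
v.crop(0,0,560,420,1.428,'w1b')
E
```

```text
[0.15030659 0.65746846 0.23022966] [-3.52341498e-01 -3.12150881e+00  2.77724570e-03] [ 1.30911906e+00  2.64609434e-01  1.60505773e+00 -5.91237768e-06
  1.27371272e+00 -3.68762531e-02] 0.15
[[ 2.23659644e-01  9.74666914e-01 -8.78136219e-04]
 [ 9.25596353e-01 -2.12116835e-01  3.13492965e-01]
 [ 3.05364953e-01 -7.09285246e-02 -9.49590117e-01]] [0.07141438 0.67656881 0.37206353]
```

View pics/w1b.png

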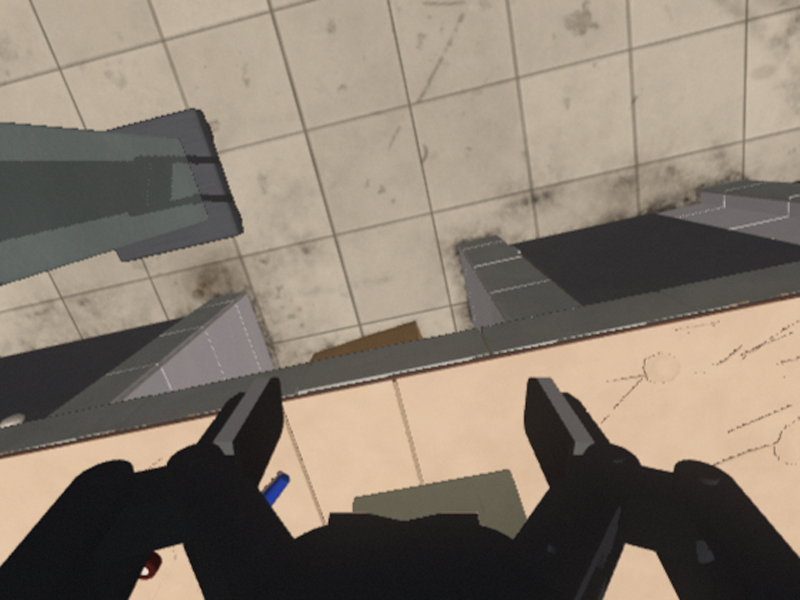

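The moves were refused, so the view is unchanged. I'll write all four keys in each row.

>>> jog_arm([
  {"dx":1.5,"dy":-3.3,"dz":1.0,"turn":0.0},
  {"dx":1.5,"dy":-3.3,"dz":1.0,"turn":0.0},
  {"dx":1.5,"dy":-3.3,"dz":1.0,"turn":0.0},
  {"dx":1.5,"dy":-3.3,"dz":1.0,"turn":0.0},
  {"dx":1.5,"dy":-3.3,"dz":1.0,"turn":0.0},
  {"dx":1.5,"dy":-3.3,"dz":1.0,"turn":0.0},
  {"dx":1.5,"dy":-3.3,"dz":1.0,"turn":0.0},
  {"dx":1.5,"dy":-3.3,"dz":1.0,"turn":0.0},
  {"dx":1.5,"dy":-3.3,"dz":1.0,"turn":0.0},
  {"dx":1.5,"dy":-3.3,"dz":1.0,"turn":0.0},
])

```text
time: 1.03
tool_pos: [0.3006, 0.3263, 0.3317]
tcp_rot: [0.351, 3.122, 0.0]
wrist_force: [1.4, -0.2, 0.3]
width: 0.999
```

>>> jog_arm([
  {"dx":1.5,"dy":-3.3,"dz":0.0,"turn":0.0},
  {"dx":1.5,"dy":-3.3,"dz":0.0,"turn":0.0},
  {"dx":1.5,"dy":-3.3,"dz":0.0,"turn":0.0},
  {"dx":1.5,"dy":-3.3,"dz":0.0,"turn":0.0},
  {"dx":1.5,"dy":-3.3,"dz":0.0,"turn":0.0},
  {"dx":1.5,"dy":-3.3,"dz":0.0,"turn":0.0},
  {"dx":1.5,"dy":-3.3,"dz":0.0,"turn":0.0},
  {"dx":1.5,"dy":-3.3,"dz":0.0,"turn":0.0},
  {"dx":1.5,"dy":-3.3,"dz":0.0,"turn":0.0},
  {"dx":1.5,"dy":-3.3,"dz":0.0,"turn":0.0},
  {"dx":0.0,"dy":0.0,"dz":0.0,"turn":0.0},
  {"dx":0.0,"dy":0.0,"dz":0.0,"turn":0.0},
])

```text
time: 2.03
tool_pos: [0.4506, -0.0036, 0.3308]
tcp_rot: [-0.359, -3.12, -0.0]
wrist_force: [-0.0, 0.2, -1.3]
width: 1.002
```

```bash
python3 - <<'E'
from h import *
s=bot.read_state(); print(s['tool_pos'],s['tcp_rot'],s['q'],s['time'])
grab('wrist','w2'); v=V('w2'); print(v.R,-v.R.T@v.t)
v.crop(0,0,560,420,1.428,'w2b')
E
```

```text
[ 0.45061062 -0.00361523  0.33083618] [-3.58806623e-01 -3.11988195e+00 -5.57538912e-05] [-6.33801805e-02 -2.18805387e-01  1.91651922e+00  9.47675328e-05
  1.44502144e+00 -1.40518162e+00] 2.0333
[[ 2.27774595e-01  9.73713505e-01  8.62687460e-04]
 [ 9.24880035e-01 -2.16628179e-01  3.12520643e-01]
 [ 3.04492453e-01 -7.03863807e-02 -9.49910576e-01]] [0.37188409 0.01555262 0.4727929 ]
```

View pics/w2b.png

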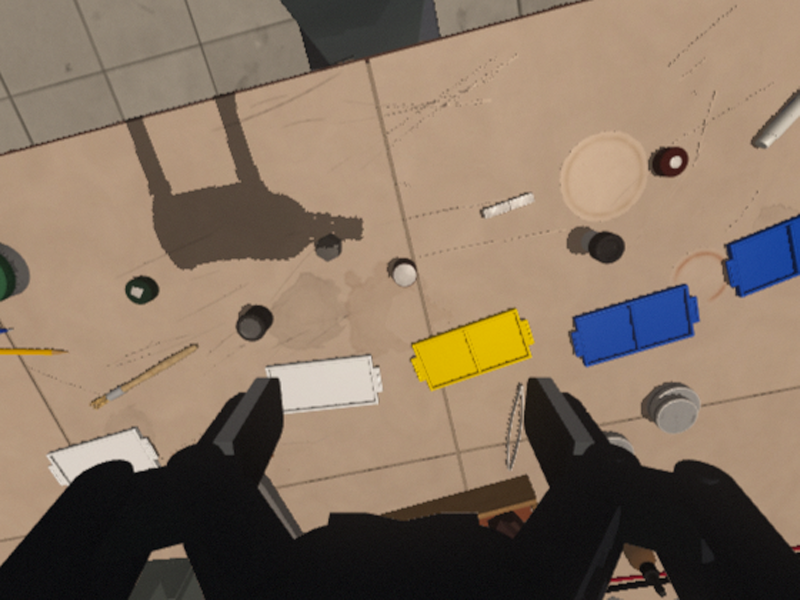

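The overview shows everything (800-wide pixels): red (671,161), green (139,291), round slug (403,271), hex (328,246), bar (508,205), eyepiece (606,247), loupe (255,322). The trays to use are blue (635,325), yellow (472,348) and white (322,384). Next I measure them using depth and colour.

```bash
cat > m.py <<'E'
from h import *
def cloud(v):
    w,h=v.d.shape[1],v.d.shape[0]
    U,W=np.meshgrid(np.arange(w),np.arange(h)); D=v.d
    P=np.stack([(U-v.c[0])/v.f*D,(W-v.c[1])/v.f*D,D],-1)-v.t
    return P@v.R
def near(v,P,x,y,r,zt,lo=.003,hi=.01):   # points of a top face at height zt
    m=(np.hypot(P[...,0]-x,P[...,1]-y)<r)&(P[...,2]>zt-lo)&(P[...,2]<zt+hi)&(v.d>0)
    return m
E
python3 - <<'E'
from m import *
v=V('w2');P=cloud(v)
k=1.42857
for n,u,w,zt in [('red',671,161,.016),('green',139,291,.018),('round',403,271,.027),('hex',328,244,.024),('bar',508,205,.01),('eyep',606,247,.046),('loupe',255,322,.035)]:
    u/=k;w/=k;x,y,_=v.atz(u,w,zt)
    m=near(v,P,x,y,.04,zt,lo=.004)
    q=P[m]; uv=np.argwhere(m)[:,::-1].astype(np.float32)
    G=np.array([v.atz(a,b,zt)[:2] for a,b in uv],np.float32)*1000
    r=cv2.minAreaRect(G); cc=cv2.minEnclosingCircle(G)
    print(n,(x*1000).round(),(y*1000).round(),'N',len(q),'mean',G.mean(0).round(1),'zmed',np.median(q[:,2]).round(4),'rect',np.round(r[0],1),np.round(r[1],1),round(r[2],1),'circ',np.round(cc[0],1),round(cc[1],1))
hsv=cv2.cvtColor(v.p,cv2.COLOR_RGB2HSV)
for n,u,w,lo,hi in [('blue',635,325,(105,120,60),(125,255,255)),('yellow',472,348,(20,150,100),(35,255,255)),('white',322,384,(0,0,175),(180,40,255))]:
    m=cv2.inRange(hsv,lo,hi); u=int(u/k);w=int(w/k); m=cv2.morphologyEx(m,cv2.MORPH_CLOSE,np.ones((5,5)))
    _,l,st,_=cv2.connectedComponentsWithStats(m)
    uv=np.argwhere(l==l[w+3,u+6])[:,::-1]
    m2=cv2.morphologyEx((l==l[w+3,u+6]).astype(np.uint8),cv2.MORPH_OPEN,np.ones((25,25)))
    uv=np.argwhere(m2)[:,::-1]
    G=np.array([v.atz(a,b,.006)[:2] for a,b in uv],np.float32)*1000
    r=cv2.minAreaRect(G); print(n,len(uv),np.round(r[0],1),np.round(r[1],1),round(r[2],1), 'z',np.median(P[m2>0][:,2]).round(4))
# fingertips
Rt,_=cv2.Rodrigues(bot.read_state()['tcp_rot']); T=bot.read_state()['tool_pos']
q=(P-T)@Rt; f=(v.d>0)&(v.d<.25); q=q[f]; print('tool-frame finger pts, z max',np.sort(q[:,2])[-5:].round(4), 'at y',q[np.argsort(q[:,2])[-5:],1].round(3))
E
```

```text
red 437.0 284.0 N 353 mean [439.2 285.8] zmed 0.0149 rect [439.3 285.6] [29.  29.7] 88.7 circ [439.3 285.7] 15.3
green 443.0 -306.0 N 268 mean [ 443.7 -307.4] zmed 0.0168 rect [ 443.6 -307.4] [28.6 29.9] 66.3 circ [ 444.  -307.1] 15.6
round 486.0 -11.0 N 227 mean [490.2 -10.4] zmed 0.0265 rect [489.5 -10.3] [25.  25.8] 76.8 circ [490.3 -10. ] 13.6
hex 439.0 -83.0 N 214 mean [444.  -84.5] zmed 0.0232 rect [444.4 -84.4] [23.2 26.7] 74.1 circ [444.4 -84.8] 13.5
bar 444.0 115.0 N 245 mean [445.3 115.3] zmed 0.0095 rect [445.2 115.2] [10.5 54.8] 6.7 circ [445.1 115.3] 27.7
eyep 503.0 199.0 N 362 mean [505.9 201.3] zmed 0.0448 rect [505.9 201.4] [31.2 29.7] 76.8 circ [506.1 201. ] 16.0
loupe 503.0 -184.0 N 313 mean [ 508.4 -191.1] zmed 0.0337 rect [ 508.7 -191. ] [31.1 32.6] 30.3 circ [ 508.4 -191.2] 16.5
blue 2797 [619.6 238.5] [ 68.4 141.7] 5.2 z 0.004
yellow 2702 [606.1  46.1] [ 70.5 147.8] 7.7 z 0.0038
white 2153 [ 612.5 -135.2] [120.8  68.5] 76.8 z 0.0035
tool-frame finger pts, z max [-0.0121 -0.0121 -0.012  -0.0119 -0.0117] at y [-0.043  0.043  0.043 -0.043 -0.043]
```

>>> jog_arm([
  {"dx":-0.1,"dy":3.2,"dz":-2.0,"turn":0.0},
  {"dx":-0.1,"dy":3.2,"dz":-2.0,"turn":0.0},
  {"dx":-0.1,"dy":3.2,"dz":-2.0,"turn":0.0},
  {"dx":-0.1,"dy":3.2,"dz":-2.0,"turn":0.0},
  {"dx":-0.1,"dy":3.2,"dz":-2.0,"turn":0.0},
  {"dx":-0.1,"dy":3.2,"dz":-2.0,"turn":0.0},
  {"dx":-0.1,"dy":3.2,"dz":-2.0,"turn":0.0},
  {"dx":-0.2,"dy":3.2,"dz":-2.0,"turn":0.0},
  {"dx":-0.2,"dy":3.3,"dz":-2.5,"turn":0.0},
  {"dx":0.0,"dy":0.0,"dz":0.0,"turn":0.0},
  {"dx":0.0,"dy":0.0,"dz":0.0,"turn":0.0},
], fingers=5, grip_force=40)

```text
time: 3.0
tool_pos: [0.4364, 0.2889, 0.1442]
tcp_rot: [-0.343, -3.119, 0.004]
wrist_force: [0.4, -1.3, -0.4]
width: 0.586
```

```bash
cat >> m.py <<'E'
def look(tag,objs):
    s=bot.read_state(); grab('wrist',tag); v=V(tag); P=cloud(v)
    Rt,_=cv2.Rodrigues(s['tcp_rot']); T=s['tool_pos']
    print('t',s['time'],'tcp',T.round(4),'jaw',np.degrees(np.arctan2(Rt[1,1],Rt[0,1])).round(2),'w',s['width'],'q6',s['q'][5])
    q=(P-T)@Rt; m=(v.d>0)&(v.d<.25)&(np.abs(q[...,0])<.012)&(np.abs(q[...,1])<.06)&(q[...,2]<.01); q=q[m]
    for sg in (1,-1):
        a=q[q[:,1]*sg>0]
        if len(a): i=np.argsort(a[:,2])[-8:]; print(' tip z',a[i,2].mean().round(4),'inner y',np.abs(a[a[:,2]>a[:,2].max()-.01][:,1]).min().round(4),'outer',np.abs(a[a[:,2]>a[:,2].max()-.01][:,1]).max().round(4))
    for n,x,y,zt in objs:
        m=near(v,P,x,y,.03,zt,lo=.004)
        if m.sum()<20: print(n,'unseen',m.sum()); continue
        uv=np.argwhere(m)[:,::-1]
        G=np.array([v.atz(a,b,zt)[:2] for a,b in uv],np.float32)*1000
        r=cv2.minAreaRect(G); cc=cv2.minEnclosingCircle(G)
        print(n,'N',len(G),'mean',G.mean(0).round(1),'z',np.median(P[m][:,2]).round(4),'rect',np.round(r[0],1),np.round(r[1],1),round(r[2],1),'circ',np.round(cc[0],1),round(cc[1],1))
    return v,P
def tray(v,P,lo,hi,x,y,ang):
    hsv=cv2.cvtColor(v.p,cv2.COLOR_RGB2HSV); m=cv2.inRange(hsv,lo,hi)>0
    m&=(v.d>0)&(P[...,2]<.011)&(P[...,2]>-.003)&(np.hypot(P[...,0]-x,P[...,1]-y)<.09)
    uv=np.argwhere(m)[:,::-1]; G=np.array([v.atz(a,b,.007)[:2] for a,b in uv])*1000
    # refine axis and extents; body = where cross-section is wide
    best=None
    for a in np.radians(np.arange(ang-6,ang+6.1,.25)):
        L=np.array([-np.sin(a),np.cos(a)]); W=np.array([np.cos(a),np.sin(a)])
        l=G@L;w=G@W; wl=np.histogram(w,np.arange(w.min()-3,w.max()+3,1))[0]
        sc=np.sum(np.diff(wl.astype(float))**2)
        if best is None or sc>best[0]: best=(sc,a)
    a=best[1];L=np.array([-np.sin(a),np.cos(a)]); W=np.array([np.cos(a),np.sin(a)]); l=G@L;w=G@W
    def ext(s,f):
        h,e=np.histogram(s,np.arange(s.min()-2,s.max()+3,1)); k=np.where(h>f*np.median(h[h>3]))[0]; return e[k[0]],e[k[-1]+1]
    e1=ext(w,.5);e2=ext(l,.75)
    c=W*np.mean(e1)+L*np.mean(e2)
    print('tray N',len(G),'ang',np.degrees(a).round(2),'W',np.diff(e1),'L',np.diff(e2),'c',c.round(1),'bays',(c+32*L).round(1),(c-32*L).round(1))
BLUE=((105,120,60),(125,255,255));YEL=((20,120,80),(35,255,255));WHI=((0,0,150),(180,45,255))
E
python3 - <<'E'
from m import *
v,P=look('w3',[('red',.439,.286,.016)])
tray(v,P,*BLUE,.6196,.2385,5)
v=V('w2');P=cloud(v)
tray(v,P,*BLUE,.6196,.2385,5)
tray(v,P,*YEL,.606,.046,7)
tray(v,P,*WHI,.6125,-.135,-13)
E
```

```text
t 3.0 tcp [0.4364 0.2889 0.1442] jaw 77.44 w 0.5860313185221174 q6 -0.8147200540290247
 tip z -0.0025 inner y 0.0256 outer 0.0385
 tip z -0.0023 inner y 0.0238 outer 0.0363
red N 732 mean [438.1 287.7] z 0.0147 rect [438.4 287.8] [28.8 29. ] 77.4 circ [438.3 287.7] 15.0
tray N 3904 ang 9.5 W [61.] L [90.] c [608.3 261.5] bays [603. 293.] [613.6 229.9]
tray N 3056 ang 7.75 W [68.] L [131.] c [618.4 240. ] bays [614.1 271.7] [622.7 208.3]
tray N 3027 ang 7.5 W [71.] L [133.] c [606.5  46.5] bays [602.3  78.2] [610.7  14.8]
tray N 2365 ang -13.25 W [66.] L [121.] c [ 612.1 -134.7] bays [ 619.4 -103.5] [ 604.7 -165.8]
```

>>> jog_arm([
  {"dx":0.0,"dy":0.0,"dz":-3.0,"turn":0.0},
  {"dx":0.0,"dy":0.0,"dz":-3.0,"turn":0.0},
  {"dx":0.0,"dy":0.0,"dz":-3.0,"turn":0.0},
  {"dx":0.0,"dy":0.0,"dz":0.0,"turn":0.0},
  {"dx":0.0,"dy":0.0,"dz":0.0,"turn":0.0},
  {"dx":0.0,"dy":0.0,"dz":0.0,"turn":0.0},
])

```text
time: 3.55
tool_pos: [0.4409, 0.2874, 0.0585]
tcp_rot: [0.353, 3.119, 0.003]
wrist_force: [0.5, 0.3, 1.1]
width: 0.579
```

```bash
python3 - <<'E'
from m import *
v,P=look('w4',[('red',.439,.286,.016)])
E
```

```text
t 3.55 tcp [0.4409 0.2874 0.0585] jaw 77.09 w 0.579471745732792 q6 -0.8149719315747819
 tip z -0.0025 inner y 0.0257 outer 0.0383
 tip z -0.0024 inner y 0.0237 outer 0.0362
red N 1409 mean [437.5 287.7] z 0.0147 rect [437.7 287.6] [28.5 29.9] 77.0 circ [437.7 287.6] 15.0
```

```bash
python3 - <<'E'
from m import *
for t,T in (('w2',[.45061,-.003615,.33084]),('w3',[.4364,.2889,.1442]),('w4',[.4409,.2874,.0585])):
    v=V(t); print(t,(-v.R.T@v.t).round(4),(-v.R.T@v.t-T).round(4))
for i in range(3):
    s=bot.read_state(); c=viewer.camera_info('wrist'); print(s['time'],s['tool_pos'],s['q'].round(4),s['joint_vel'].round(3),-np.array(c['R']).T@c['t']); viewer.read_camera('side') 
E
```

```text
w2 [0.3719 0.0156 0.4728] [-0.0787  0.0192  0.142 ]
w3 [0.3579 0.3076 0.2863] [-0.0785  0.0187  0.1421]
w4 [0.3615 0.3061 0.2002] [-0.0794  0.0187  0.1417]
3.6 [0.44148718 0.2878073  0.05913646] [ 5.3050e-01  1.5740e-01  2.0788e+00 -1.0000e-04  9.0080e-01 -8.1490e-01] [ 0.001 -0.005 -0.007  0.    -0.007  0.001] [0.36194894 0.30638226 0.20069495]
3.65 [0.44163716 0.28797134 0.05924699] [ 5.3060e-01  1.5730e-01  2.0786e+00 -1.0000e-04  9.0050e-01 -8.1490e-01] [ 0.002  0.001  0.    -0.    -0.004  0.003] [0.36203374 0.30649971 0.20078518]
3.7 [0.44147937 0.28794549 0.05906397] [ 0.5307  0.1574  2.0789 -0.      0.9004 -0.8149] [ 0.003  0.006  0.007  0.001 -0.003  0.   ] [0.36192066 0.30649765 0.20061503]
```

>>> jog_arm([
  {"dx":-0.4,"dy":0.0,"dz":-2.0,"turn":0.0},
  {"dx":0.0,"dy":0.0,"dz":-2.0,"turn":0.0},
  {"dx":0.0,"dy":0.0,"dz":-1.2,"turn":0.0},
  {"dx":0.0,"dy":0.0,"dz":0.0,"turn":0.0},
  {"dx":0.0,"dy":0.0,"dz":0.0,"turn":0.0},
])

```text
time: 4.17
tool_pos: [0.4352, 0.2869, 0.0042]
tcp_rot: [-0.352, -3.121, 0.001]
wrist_force: [0.6, 0.3, 0.9]
width: 0.585
```

>>> jog_arm([
  {"dx":0.0,"dy":0.0,"dz":0.0,"turn":0.0},
  {"dx":0.0,"dy":0.0,"dz":0.0,"turn":0.0},
  {"dx":0.0,"dy":0.0,"dz":0.0,"turn":0.0},
  {"dx":0.0,"dy":0.0,"dz":0.0,"turn":0.0},
  {"dx":0.0,"dy":0.0,"dz":0.0,"turn":0.0},
  {"dx":0.0,"dy":0.0,"dz":0.0,"turn":0.0},
], fingers=2.4, grip_force=40)

```text
time: 4.67
tool_pos: [0.4368, 0.2878, 0.0058]
tcp_rot: [0.352, 3.119, 0.003]
wrist_force: [-0.4, 0.0, 6.1]
width: 0.328
```

>>> jog_arm([
  {"dx":0.0,"dy":0.0,"dz":1.0,"turn":0.0},
  {"dx":0.0,"dy":0.0,"dz":2.0,"turn":0.0},
  {"dx":0.0,"dy":0.0,"dz":3.0,"turn":0.0},
  {"dx":0.0,"dy":0.0,"dz":0.0,"turn":0.0},
  {"dx":0.0,"dy":0.0,"dz":0.0,"turn":0.0},
])

```text
time: 5.08
tool_pos: [0.4372, 0.2881, 0.0669]
tcp_rot: [0.352, 3.118, 0.005]
wrist_force: [-1.0, -0.1, -1.6]
width: 0.329
```

```bash
python3 - <<'E'
from m import *
v,P=look('w5',[('red',.437,.288,.08)])
s=bot.read_state(); Rt,_=cv2.Rodrigues(s['tcp_rot']); q=(P-s['tool_pos'])@Rt
m=(v.d>0)&(np.abs(q[...,0])<.02)&(np.abs(q[...,1])<.013)&(q[...,2]>-.025)&(q[...,2]<.02)
print(m.sum(), np.percentile(q[m],[5,50,95],axis=0).round(4))
v.crop(100,200,460,420,2.2,'w5b')
E
```

```text
t 5.0833 tcp [0.4372 0.2881 0.0669] jaw 77.12 w 0.32903149725864506 q6 -0.8110211043297207
 tip z 0.0051 inner y 0.0002 outer 0.021
 tip z 0.0052 inner y 0.0013 outer 0.013
red N 1684 mean [434.1 290. ] z 0.0788 rect [438.1 288.6] [58.8 29.9] 76.9 circ [436.2 289. ] 29.4
2742 [[-0.014  -0.0119 -0.0135]
 [ 0.001   0.0003 -0.0103]
 [ 0.011   0.0115 -0.0009]]
```

View pics/w5b.png

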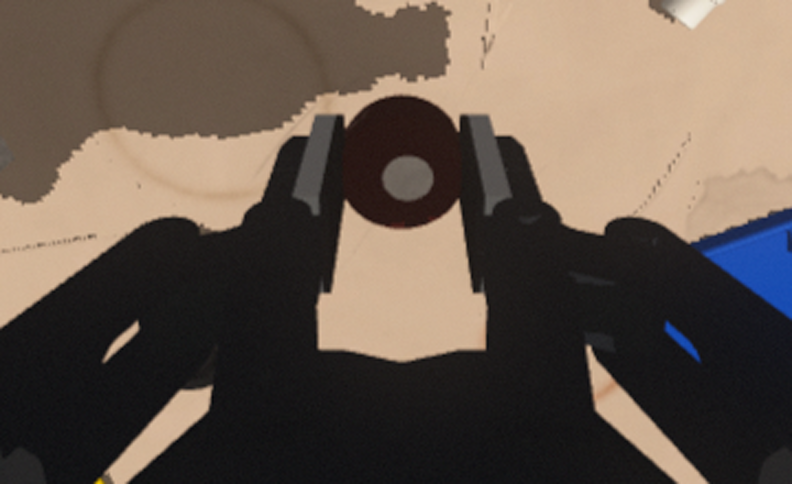

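>>> jog_arm([
  {"dx":2.7,"dy":-0.8,"dz":2.2,"turn":0.0},
  {"dx":2.7,"dy":-0.8,"dz":2.2,"turn":0.0},
  {"dx":2.7,"dy":-0.8,"dz":2.2,"turn":0.0},
  {"dx":2.7,"dy":-0.8,"dz":2.2,"turn":0.0},
  {"dx":2.7,"dy":-0.8,"dz":2.2,"turn":0.0},
  {"dx":2.7,"dy":-0.8,"dz":2.2,"turn":0.0},
  {"dx":0.0,"dy":0.0,"dz":0.0,"turn":0.0},
  {"dx":0.0,"dy":0.0,"dz":0.0,"turn":0.0},
  {"dx":0.0,"dy":0.0,"dz":0.0,"turn":0.0},
])

```text
time: 5.88
tool_pos: [0.5958, 0.2386, 0.1939]
tcp_rot: [-0.353, -3.118, 0.002]
wrist_force: [-0.7, 1.0, -0.1]
width: 0.326
```

```bash
python3 - <<'E'
from m import *
v,P=look('w6',[])
tray(v,P,*BLUE,.6196,.2385,5); tray(v,P,*YEL,.606,.046,7)
v.crop(60,100,460,400,2,'w6b')
E
```

```text
t 5.8833 tcp [0.5958 0.2386 0.1939] jaw 77.1 w 0.3259425785394233 q6 -1.003884581084329
 tip z 0.0051 inner y 0.0002 outer 0.0214
 tip z 0.0051 inner y 0.0013 outer 0.0189
tray N 6544 ang 6.75 W [68.] L [131.] c [619.5 240.6] bays [615.8 272.3] [623.3 208.8]
tray N 6275 ang 6.25 W [69.] L [134.] c [606.2  48.2] bays [602.7  80. ] [609.7  16.4]
```

View pics/w6b.png

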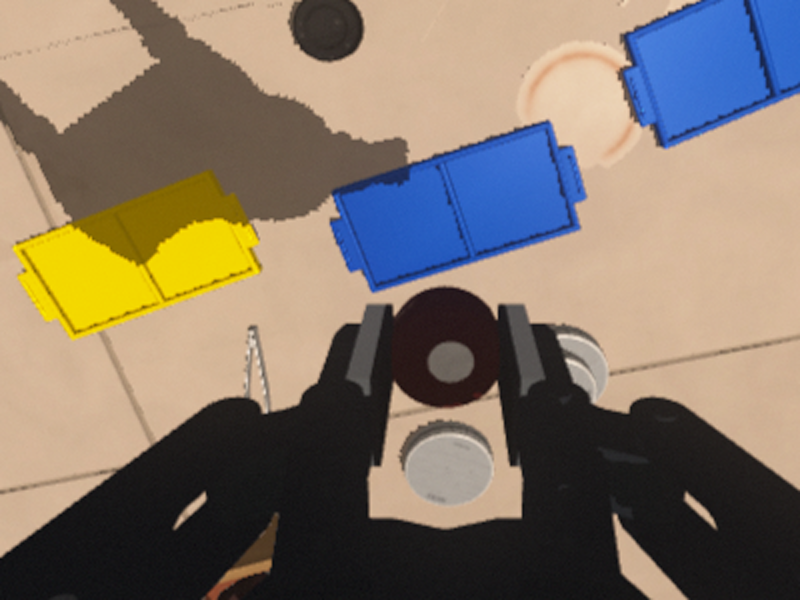

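>>> jog_arm([
  {"dx":1.0,"dy":1.7,"dz":-1.0,"turn":0.0},
  {"dx":0.9,"dy":1.6,"dz":-2.0,"turn":0.0},
  {"dx":0.0,"dy":0.0,"dz":-3.0,"turn":0.0},
  {"dx":0.0,"dy":0.0,"dz":-3.0,"turn":0.0},
  {"dx":0.0,"dy":0.0,"dz":-3.0,"turn":0.0},
  {"dx":0.0,"dy":0.0,"dz":-2.0,"turn":0.0},
  {"dx":0.0,"dy":0.0,"dz":-1.0,"turn":0.0},
  {"dx":0.0,"dy":0.0,"dz":0.0,"turn":0.0},
  {"dx":0.0,"dy":0.0,"dz":0.0,"turn":0.0},
  {"dx":0.0,"dy":0.0,"dz":0.0,"turn":0.0},
])

```text
time: 6.77
tool_pos: [0.6172, 0.2727, 0.0478]
tcp_rot: [0.351, 3.12, 0.002]
wrist_force: [-0.4, 0.5, -0.6]
width: 0.324
```

>>> jog_arm([
  {"dx":-0.2,"dy":-0.1,"dz":-1.5,"turn":0.0},
  {"dx":0.0,"dy":0.0,"dz":-1.2,"turn":0.0},
  {"dx":0.0,"dy":0.0,"dz":-0.7,"turn":0.0},
  {"dx":0.0,"dy":0.0,"dz":0.0,"turn":0.0},
  {"dx":0.0,"dy":0.0,"dz":0.0,"turn":0.0},
  {"dx":0.0,"dy":0.0,"dz":0.0,"turn":0.0},
])

```text
time: 7.27
tool_pos: [0.615, 0.2712, 0.0129]
tcp_rot: [0.352, 3.121, 0.001]
wrist_force: [-0.1, 0.0, -0.1]
width: 0.327
```

>>> jog_arm([
  {"dx":0.0,"dy":0.0,"dz":-0.25,"turn":0.0},
  {"dx":0.0,"dy":0.0,"dz":0.0,"turn":0.0},
  {"dx":0.0,"dy":0.0,"dz":0.0,"turn":0.0},
])

```text
time: 7.52
tool_pos: [0.6147, 0.2711, 0.01]
tcp_rot: [0.352, 3.121, 0.0]
wrist_force: [0.8, 0.6, -0.9]
width: 0.324
```

>>> jog_arm([
  {"dx":0.0,"dy":0.0,"dz":0.0,"turn":0.0},
  {"dx":0.0,"dy":0.0,"dz":0.0,"turn":0.0},
  {"dx":0.0,"dy":0.0,"dz":0.0,"turn":0.0},
  {"dx":0.0,"dy":0.0,"dz":0.0,"turn":0.0},
  {"dx":0.0,"dy":0.0,"dz":1.0,"turn":0.0},
  {"dx":0.0,"dy":0.0,"dz":2.0,"turn":0.0},
  {"dx":0.0,"dy":0.0,"dz":4.0,"turn":0.0},
  {"dx":0.0,"dy":0.0,"dz":4.0,"turn":0.0},
  {"dx":0.0,"dy":0.0,"dz":4.0,"turn":0.0},
  {"dx":0.0,"dy":0.0,"dz":4.0,"turn":0.0},
], fingers=5)

```text
time: 8.35
tool_pos: [0.6141, 0.2709, 0.2024]
tcp_rot: [0.352, 3.121, 0.0]
wrist_force: [0.9, 0.1, 0.1]
width: 0.592
```

Now look at the red puck's placing, then head for green.

```bash
python3 - <<'E'
from m import *
v,P=look('w7',[('red',.616,.271,.020)])
tray(v,P,*BLUE,.6196,.2400,6)
E
```

```text
t 8.35 tcp [0.6141 0.2709 0.2024] jaw 77.12 w 0.5919460407748547 q6 -0.9676870378926317
 tip z -0.0026 inner y 0.0257 outer 0.0381
 tip z -0.0025 inner y 0.0238 outer 0.0366
red N 527 mean [616.5 271.9] z 0.0187 rect [616.2 271.9] [28.4 29.1] 77.1 circ [616.6 272. ] 15.0
tray N 5858 ang 5.75 W [68.] L [131.] c [619.9 240.7] bays [616.7 272.5] [623.1 208.8]
```

>>> jog_arm([
  {"dx":-0.8,"dy":-4.0,"dz":0.0,"turn":0.0},
  {"dx":-0.8,"dy":-4.0,"dz":0.0,"turn":0.0},
  {"dx":-0.8,"dy":-4.0,"dz":0.0,"turn":0.0},
  {"dx":-0.8,"dy":-4.0,"dz":0.0,"turn":0.0},
  {"dx":-0.8,"dy":-4.0,"dz":0.0,"turn":0.0},
  {"dx":-0.8,"dy":-4.0,"dz":0.0,"turn":0.0},
  {"dx":-0.8,"dy":-4.0,"dz":0.0,"turn":0.0},
  {"dx":-0.8,"dy":-4.0,"dz":0.0,"turn":0.0},
  {"dx":0.0,"dy":0.0,"dz":0.0,"turn":0.0},
  {"dx":0.0,"dy":0.0,"dz":0.0,"turn":0.0},
  {"dx":0.0,"dy":0.0,"dz":0.0,"turn":0.0},
])

```text
time: 9.32
tool_pos: [0.5506, -0.049, 0.2003]
tcp_rot: [0.354, 3.121, 0.001]
wrist_force: [-0.3, -0.4, 0.7]
width: 0.584
```

```bash
python3 - <<'E'
from m import *
v,P=look('w8',[('green',.444,-.307,.018),('hex',.444,-.0845,.024),('loupe',.508,-.191,.035),('round',.490,-.0105,.027)])
tray(v,P,*WHI,.6125,-.135,-13);tray(v,P,*YEL,.606,.046,7)
E
```

```text
t 9.3167 tcp [ 0.5506 -0.049   0.2003] jaw 77.05 w 0.5843179418623605 q6 -1.4791655933159866
 tip z -0.0023 inner y 0.0257 outer 0.0378
 tip z -0.0024 inner y 0.0237 outer 0.0366
green N 637 mean [ 443.9 -307.1] z 0.0167 rect [ 444.1 -307.1] [29.  30.3] 24.3 circ [ 444.1 -306.8] 15.7
hex N 537 mean [444.4 -85. ] z 0.0233 rect [444.3 -84.9] [23.3 26.5] 74.1 circ [444.6 -84.9] 13.6
loupe N 732 mean [ 508.8 -191. ] z 0.0338 rect [ 508.9 -191.2] [32.5 32.5] 87.9 circ [ 509.1 -190.9] 16.7
round N 552 mean [490.4 -10.6] z 0.0265 rect [490.4 -10.7] [26.1 26.3] 13.3 circ [490.5 -10.7] 13.4
tray N 5094 ang -13.0 W [64.] L [135.] c [ 608.6 -143.3] bays [ 615.8 -112.1] [ 601.4 -174.5]
tray N 6482 ang 7.5 W [70.] L [133.] c [606.5  46. ] bays [602.3  77.7] [610.7  14.3]
```

>>> jog_arm([
  {"dx":-1.3,"dy":-3.2,"dz":-1.3,"turn":0.0},
  {"dx":-1.3,"dy":-3.2,"dz":-1.3,"turn":0.0},
  {"dx":-1.3,"dy":-3.2,"dz":-1.3,"turn":0.0},
  {"dx":-1.3,"dy":-3.2,"dz":-1.3,"turn":0.0},
  {"dx":-1.3,"dy":-3.2,"dz":-1.3,"turn":0.0},
  {"dx":-1.3,"dy":-3.2,"dz":-1.8,"turn":0.0},
  {"dx":-1.3,"dy":-3.2,"dz":-2.5,"turn":0.0},
  {"dx":-1.3,"dy":-3.2,"dz":-2.5,"turn":0.0},
  {"dx":0.0,"dy":0.0,"dz":0.0,"turn":0.0},
  {"dx":0.0,"dy":0.0,"dz":0.0,"turn":0.0},
  {"dx":0.0,"dy":0.0,"dz":0.0,"turn":0.0},
  {"dx":0.0,"dy":0.0,"dz":0.0,"turn":0.0},
])

```text
time: 10.37
tool_pos: [0.4488, -0.3026, 0.069]
tcp_rot: [0.349, 3.12, -0.001]
wrist_force: [-0.4, 0.4, 0.2]
width: 0.583
```

```bash
python3 - <<'E'
from m import *
v,P=look('w9',[('green',.444,-.307,.018)])
E
```

```text
t 10.3667 tcp [ 0.4488 -0.3026  0.069 ] jaw 77.25 w 0.5834743357418702 q6 -1.9880518243401997
 tip z -0.0025 inner y 0.0256 outer 0.0385
 tip z -0.0024 inner y 0.0237 outer 0.0367
green N 1329 mean [ 442.5 -309.8] z 0.017 rect [ 442.9 -309.8] [29.5 29.4] 77.2 circ [ 442.7 -309.8] 15.0
```

>>> jog_arm([
  {"dx":-0.6,"dy":-0.8,"dz":-1.5,"turn":0.0},
  {"dx":0.0,"dy":0.0,"dz":-2.0,"turn":0.0},
  {"dx":0.0,"dy":0.0,"dz":-2.0,"turn":0.0},
  {"dx":0.0,"dy":0.0,"dz":-0.6,"turn":0.0},
  {"dx":0.0,"dy":0.0,"dz":0.0,"turn":0.0},
  {"dx":0.0,"dy":0.0,"dz":0.0,"turn":0.0},
  {"dx":0.0,"dy":0.0,"dz":0.0,"turn":0.0},
])

```text
time: 11.0
tool_pos: [0.4425, -0.3119, 0.0085]
tcp_rot: [0.351, 3.12, -0.002]
wrist_force: [0.6, 1.0, -0.0]
width: 0.583
```

>>> jog_arm([
  {"dx":0.0,"dy":0.0,"dz":0.0,"turn":0.0},
  {"dx":0.0,"dy":0.0,"dz":0.0,"turn":0.0},
  {"dx":0.0,"dy":0.0,"dz":0.0,"turn":0.0},
  {"dx":0.0,"dy":0.0,"dz":0.0,"turn":0.0},
  {"dx":0.0,"dy":0.0,"dz":0.0,"turn":0.0},
  {"dx":0.0,"dy":0.0,"dz":0.0,"turn":0.0},
], fingers=2.4)

```text
time: 11.5
tool_pos: [0.4422, -0.3123, 0.0086]
tcp_rot: [0.353, 3.119, -0.002]
wrist_force: [-1.5, 1.5, 6.5]
width: 0.33
```

>>> jog_arm([
  {"dx":0.0,"dy":0.0,"dz":1.0,"turn":0.0},
  {"dx":0.0,"dy":0.0,"dz":3.0,"turn":0.0},
  {"dx":0.0,"dy":0.0,"dz":4.0,"turn":0.0},
  {"dx":0.6,"dy":2.0,"dz":3.0,"turn":0.0},
  {"dx":1.3,"dy":3.8,"dz":0.0,"turn":0.0},
  {"dx":1.3,"dy":3.8,"dz":0.0,"turn":0.0},
  {"dx":1.3,"dy":3.8,"dz":0.0,"turn":0.0},
  {"dx":1.3,"dy":3.8,"dz":0.0,"turn":0.0},
  {"dx":1.3,"dy":3.8,"dz":0.0,"turn":0.0},
  {"dx":1.3,"dy":3.8,"dz":0.0,"turn":0.0},
  {"dx":1.3,"dy":3.8,"dz":0.0,"turn":0.0},
  {"dx":1.3,"dy":3.8,"dz":0.0,"turn":0.0},
])

```text
time: 12.5
tool_pos: [0.5513, 0.0143, 0.1178]
tcp_rot: [0.352, 3.121, -0.0]
wrist_force: [0.7, 0.1, -0.2]
width: 0.325
```

>>> jog_arm([
  {"dx":1.3,"dy":3.8,"dz":0.0,"turn":0.0},
  {"dx":1.3,"dy":3.8,"dz":0.0,"turn":0.0},
  {"dx":1.3,"dy":3.8,"dz":0.0,"turn":0.0},
  {"dx":1.3,"dy":3.8,"dz":0.0,"turn":0.0},
  {"dx":1.3,"dy":3.8,"dz":0.0,"turn":0.0},
  {"dx":0.6,"dy":1.0,"dz":0.0,"turn":0.0},
  {"dx":0.0,"dy":0.0,"dz":0.0,"turn":0.0},
  {"dx":0.0,"dy":0.0,"dz":0.0,"turn":0.0},
])

```text
time: 13.17
tool_pos: [0.6218, 0.2126, 0.117]
tcp_rot: [-0.35, -3.122, 0.001]
wrist_force: [-0.7, -0.8, 0.1]
width: 0.327
```

>>> jog_arm([
  {"dx":0.1,"dy":-0.4,"dz":-2.7,"turn":0.0},
  {"dx":0.0,"dy":0.0,"dz":-3.0,"turn":0.0},
  {"dx":0.0,"dy":0.0,"dz":-2.0,"turn":0.0},
  {"dx":0.0,"dy":0.0,"dz":-1.0,"turn":0.0},
  {"dx":0.0,"dy":0.0,"dz":0.0,"turn":0.0},
  {"dx":0.0,"dy":0.0,"dz":0.0,"turn":0.0},
  {"dx":0.0,"dy":0.0,"dz":0.0,"turn":0.0},
  {"dx":0.0,"dy":0.0,"dz":0.0,"turn":0.0},
])

```text
time: 13.83
tool_pos: [0.6248, 0.2086, 0.0322]
tcp_rot: [0.353, 3.118, 0.002]
wrist_force: [0.2, -0.1, 0.3]
width: 0.326
```

>>> jog_arm([
  {"dx":-0.2,"dy":-0.1,"dz":-1.0,"turn":0.0},
  {"dx":0.0,"dy":0.0,"dz":-0.7,"turn":0.0},
  {"dx":0.0,"dy":0.0,"dz":0.0,"turn":0.0},
  {"dx":0.0,"dy":0.0,"dz":0.0,"turn":0.0},
  {"dx":0.0,"dy":0.0,"dz":0.0,"turn":0.0},
])

```text
time: 14.25
tool_pos: [0.6206, 0.2075, 0.0125]
tcp_rot: [-0.352, -3.121, 0.001]
wrist_force: [-0.5, -0.8, -0.7]
width: 0.325
```

>>> jog_arm([
  {"dx":0.0,"dy":0.0,"dz":0.0,"turn":0.0},
  {"dx":0.0,"dy":0.0,"dz":0.0,"turn":0.0},
])

```text
time: 14.42
tool_pos: [0.6211, 0.2076, 0.013]
tcp_rot: [0.352, 3.122, 0.0]
wrist_force: [-0.1, 0.2, -0.8]
width: 0.326
```

>>> jog_arm([
  {"dx":0.15,"dy":0.0,"dz":0.0,"turn":0.0},
  {"dx":0.0,"dy":0.0,"dz":-0.05,"turn":0.0},
  {"dx":0.0,"dy":0.0,"dz":0.0,"turn":0.0},
  {"dx":0.0,"dy":0.0,"dz":0.0,"turn":0.0},
])

```text
time: 14.75
tool_pos: [0.6226, 0.2075, 0.0124]
tcp_rot: [-0.352, -3.122, 0.0]
wrist_force: [-1.1, 0.2, -0.5]
width: 0.326
```

>>> jog_arm([
  {"dx":0.0,"dy":0.0,"dz":0.0,"turn":0.0},
  {"dx":0.0,"dy":0.0,"dz":0.0,"turn":0.0},
  {"dx":0.0,"dy":0.0,"dz":0.0,"turn":0.0},
  {"dx":0.0,"dy":0.0,"dz":0.0,"turn":0.0},
  {"dx":0.0,"dy":0.0,"dz":1.0,"turn":0.0},
  {"dx":0.0,"dy":0.0,"dz":2.0,"turn":0.0},
  {"dx":0.0,"dy":0.0,"dz":4.0,"turn":0.0},
  {"dx":0.0,"dy":0.0,"dz":4.0,"turn":0.0},
  {"dx":0.0,"dy":0.0,"dz":4.0,"turn":0.0},
  {"dx":0.0,"dy":0.0,"dz":2.0,"turn":0.0},
  {"dx":0.0,"dy":0.0,"dz":0.0,"turn":0.0},
], fingers=5)

```text
time: 15.67
tool_pos: [0.627, 0.2088, 0.1917]
tcp_rot: [0.351, 3.109, 0.008]
wrist_force: [0.7, 0.4, 0.6]
width: 0.583
```

```bash
python3 - <<'E'
from m import *
v,P=look('w10',[('red',.616,.271,.020),('green',.623,.208,.022),('round',.490,-.0105,.027)])
tray(v,P,*BLUE,.6196,.2400,6)
tray(v,P,*YEL,.6063,.0475,6)
v.crop(130,130,430,330,2,'w10b')
E
```

```text
t 15.6667 tcp [0.627  0.2088 0.1917] jaw 77.13 w 0.5825214187751315 q6 -1.062262542833875
 tip z -0.0025 inner y 0.0258 outer 0.0382
 tip z -0.0023 inner y 0.0238 outer 0.0364
red N 610 mean [616.6 271.4] z 0.0189 rect [616.6 271.7] [28.8 29.2] 79.6 circ [616.8 271.2] 15.0
green N 583 mean [624.2 208.4] z 0.021 rect [624.5 208.5] [29.3 29. ] 76.9 circ [624.3 208.4] 15.0
round N 696 mean [490.8  -8.5] z 0.0262 rect [491.   -8.4] [28.7 25.6] 77.1 circ [491.3  -8.4] 14.6
tray N 6013 ang 5.25 W [67.] L [131.] c [619.4 240.6] bays [616.5 272.5] [622.3 208.8]
tray N 7056 ang 7.5 W [69.] L [134.] c [606.8  47.5] bays [602.6  79.3] [611.   15.8]
```

View pics/w10b.png

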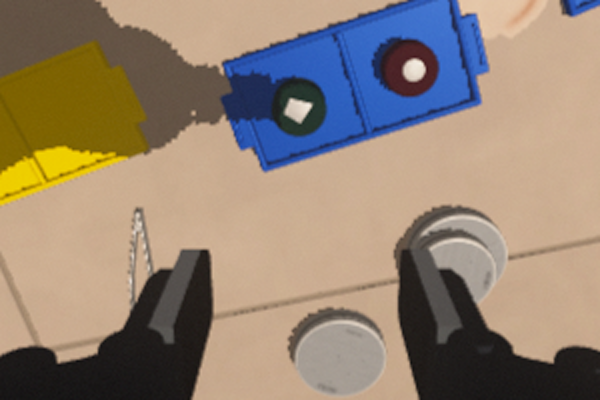

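>>> jog_arm([
  {"dx":-1.7,"dy":-2.8,"dz":-1.0,"turn":0.0},
  {"dx":-1.7,"dy":-2.8,"dz":-1.0,"turn":0.0},
  {"dx":-1.7,"dy":-2.8,"dz":-1.0,"turn":0.0},
  {"dx":-1.7,"dy":-2.8,"dz":-1.0,"turn":0.0},
  {"dx":-1.7,"dy":-2.8,"dz":-1.6,"turn":0.0},
  {"dx":-1.7,"dy":-2.7,"dz":-2.0,"turn":0.0},
  {"dx":-1.7,"dy":-2.7,"dz":-2.0,"turn":0.0},
  {"dx":-1.6,"dy":-2.6,"dz":-2.0,"turn":0.0},
  {"dx":0.0,"dy":0.0,"dz":0.0,"turn":0.0},
  {"dx":0.0,"dy":0.0,"dz":0.0,"turn":0.0},
  {"dx":0.0,"dy":0.0,"dz":0.0,"turn":0.0},
  {"dx":0.0,"dy":0.0,"dz":0.0,"turn":0.0},
])

```text
time: 16.72
tool_pos: [0.4888, -0.012, 0.0671]
tcp_rot: [0.351, 3.12, 0.001]
wrist_force: [0.9, -0.0, 0.7]
width: 0.583
```

```bash
python3 - <<'E'
from m import *
v,P=look('w11',[('round',.490,-.0105,.027),('hex',.444,-.085,.024)])
E
```

```text
t 16.7167 tcp [ 0.4888 -0.012   0.0671] jaw 77.15 w 0.5828290736102812 q6 -1.4223712005803935
 tip z -0.0025 inner y 0.0258 outer 0.0387
 tip z -0.0023 inner y 0.0238 outer 0.0366
round N 1189 mean [489.1 -10.5] z 0.0265 rect [489.2 -10.6] [25.6 27. ] 77.1 circ [489.2 -10.6] 13.9
hex N 1207 mean [443.4 -84.4] z 0.0232 rect [443.6 -84.6] [24. 28.] 13.5 circ [443.8 -84.5] 14.0
```

>>> jog_arm([
  {"dx":0.0,"dy":0.1,"dz":-2.0,"turn":0.0},
  {"dx":0.0,"dy":0.0,"dz":-2.0,"turn":0.0},
  {"dx":0.0,"dy":0.0,"dz":-1.7,"turn":0.0},
  {"dx":0.0,"dy":0.0,"dz":0.0,"turn":0.0},
  {"dx":0.0,"dy":0.0,"dz":0.0,"turn":0.0},
  {"dx":0.0,"dy":0.0,"dz":0.0,"turn":0.0},
])

```text
time: 17.27
tool_pos: [0.489, -0.0111, 0.0106]
tcp_rot: [0.351, 3.12, 0.0]
wrist_force: [0.3, 0.1, -0.1]
width: 0.584
```

>>> jog_arm([
  {"dx":0.0,"dy":0.0,"dz":0.0,"turn":0.0},
  {"dx":0.0,"dy":0.0,"dz":0.0,"turn":0.0},
  {"dx":0.0,"dy":0.0,"dz":0.0,"turn":0.0},
  {"dx":0.0,"dy":0.0,"dz":0.0,"turn":0.0},
  {"dx":0.0,"dy":0.0,"dz":0.0,"turn":0.0},
  {"dx":0.0,"dy":0.0,"dz":0.0,"turn":0.0},
], fingers=2.0, grip_force=50)

```text
time: 17.77
tool_pos: [0.4892, -0.0115, 0.0111]
tcp_rot: [0.352, 3.119, 0.001]
wrist_force: [-1.2, 1.7, 6.8]
width: 0.296
```

>>> jog_arm([
  {"dx":0.0,"dy":0.0,"dz":1.0,"turn":0.0},
  {"dx":0.0,"dy":0.0,"dz":3.0,"turn":0.0},
  {"dx":2.0,"dy":1.5,"dz":1.0,"turn":0.0},
  {"dx":2.4,"dy":1.9,"dz":0.0,"turn":0.0},
  {"dx":2.4,"dy":1.9,"dz":0.0,"turn":0.0},
  {"dx":2.4,"dy":1.9,"dz":0.0,"turn":0.0},
  {"dx":2.2,"dy":1.8,"dz":0.0,"turn":0.0},
  {"dx":0.0,"dy":0.0,"dz":-1.5,"turn":0.0},
  {"dx":0.0,"dy":0.0,"dz":0.0,"turn":0.0},
  {"dx":0.0,"dy":0.0,"dz":0.0,"turn":0.0},
  {"dx":0.0,"dy":0.0,"dz":0.0,"turn":0.0},
  {"dx":0.0,"dy":0.0,"dz":0.0,"turn":0.0},
])

```text
time: 18.77
tool_pos: [0.6008, 0.0779, 0.0448]
tcp_rot: [-0.353, -3.121, 0.0]
wrist_force: [0.8, -0.2, -0.9]
width: 0.292
```

>>> jog_arm([
  {"dx":0.1,"dy":0.0,"dz":-1.5,"turn":0.0},
  {"dx":0.0,"dy":0.0,"dz":-1.2,"turn":0.0},
  {"dx":0.0,"dy":0.0,"dz":0.0,"turn":0.0},
  {"dx":0.0,"dy":0.0,"dz":0.0,"turn":0.0},
  {"dx":0.0,"dy":0.0,"dz":0.0,"turn":0.0},
  {"dx":0.0,"dy":0.0,"dz":0.0,"turn":0.0},
  {"dx":0.0,"dy":0.0,"dz":0.0,"turn":0.0},
])

```text
time: 19.35
tool_pos: [0.6029, 0.0785, 0.018]
tcp_rot: [0.352, 3.121, 0.0]
wrist_force: [0.9, 0.2, -1.8]
width: 0.296
```

>>> jog_arm([
  {"dx":0.0,"dy":0.0,"dz":-0.25,"turn":0.0},
  {"dx":0.0,"dy":0.0,"dz":0.0,"turn":0.0},
  {"dx":0.0,"dy":0.0,"dz":0.0,"turn":0.0},
  {"dx":0.0,"dy":0.0,"dz":0.0,"turn":0.0},
])

```text
time: 19.68
tool_pos: [0.6029, 0.0785, 0.0152]
tcp_rot: [0.352, 3.121, 0.0]
wrist_force: [1.0, 0.7, 0.6]
width: 0.29
```

>>> jog_arm([
  {"dx":0.0,"dy":0.0,"dz":0.0,"turn":0.0},
  {"dx":0.0,"dy":0.0,"dz":0.0,"turn":0.0},
  {"dx":0.0,"dy":0.0,"dz":0.0,"turn":0.0},
  {"dx":0.0,"dy":0.0,"dz":0.0,"turn":0.0},
  {"dx":0.0,"dy":0.0,"dz":1.0,"turn":0.0},
  {"dx":0.0,"dy":0.0,"dz":3.0,"turn":0.0},
  {"dx":0.0,"dy":0.0,"dz":3.0,"turn":0.0},
  {"dx":-1.6,"dy":-1.6,"dz":2.0,"turn":0.0},
  {"dx":-2.4,"dy":-2.4,"dz":0.0,"turn":0.0},
  {"dx":-2.4,"dy":-2.4,"dz":0.0,"turn":-0.03},
  {"dx":-2.4,"dy":-2.4,"dz":0.0,"turn":-0.03},
], fingers=5)

```text
time: 20.6
tool_pos: [0.5144, -0.0101, 0.1066]
tcp_rot: [0.446, 3.107, -0.0]
wrist_force: [-0.7, -0.9, 0.2]
width: 0.588
```

>>> jog_arm([
  {"dx":-2.4,"dy":-2.5,"dz":-1.0,"turn":0.0},
  {"dx":-2.4,"dy":-2.5,"dz":-1.0,"turn":0.0},
  {"dx":-2.3,"dy":-2.5,"dz":-2.0,"turn":0.0},
  {"dx":0.0,"dy":0.0,"dz":0.0,"turn":0.0},
  {"dx":0.0,"dy":0.0,"dz":0.0,"turn":0.0},
  {"dx":0.0,"dy":0.0,"dz":0.0,"turn":0.0},
  {"dx":0.0,"dy":0.0,"dz":0.0,"turn":0.0},
])

```text
time: 21.18
tool_pos: [0.4454, -0.0844, 0.0663]
tcp_rot: [0.445, 3.107, -0.0]
wrist_force: [0.2, -0.5, 0.1]
width: 0.587
```

```bash
python3 - <<'E'
from m import *
v,P=look('w12',[('hex',.444,-.085,.024),('round',.603,.0785,.031)])
E
```

```text
t 21.1833 tcp [ 0.4454 -0.0844  0.0663] jaw 73.71 w 0.586792304789683 q6 -1.5291578604263454
 tip z -0.0021 inner y 0.0257 outer 0.0383
 tip z -0.0023 inner y 0.0238 outer 0.0365
hex N 1062 mean [443.  -85.4] z 0.0233 rect [442.7 -85.5] [23.9 27.8] 74.5 circ [442.9 -85.2] 14.0
round N 886 mean [601.   77.3] z 0.0305 rect [600.9  77.3] [31.7 25.9] 29.6 circ [600.9  77.3] 15.9
```

>>> jog_arm([
  {"dx":-0.25,"dy":-0.2,"dz":-2.0,"turn":0.0},
  {"dx":0.0,"dy":0.0,"dz":-2.0,"turn":0.0},
  {"dx":0.0,"dy":0.0,"dz":-1.6,"turn":0.0},
  {"dx":0.0,"dy":0.0,"dz":0.0,"turn":0.0},
  {"dx":0.0,"dy":0.0,"dz":0.0,"turn":0.0},
  {"dx":0.0,"dy":0.0,"dz":0.0,"turn":0.0},
])

```text
time: 21.73
tool_pos: [0.4425, -0.0864, 0.0099]
tcp_rot: [0.444, 3.108, -0.0]
wrist_force: [0.3, 0.0, 0.3]
width: 0.587
```

>>> jog_arm([
  {"dx":0.0,"dy":0.0,"dz":0.0,"turn":0.0},
  {"dx":0.0,"dy":0.0,"dz":0.0,"turn":0.0},
  {"dx":0.0,"dy":0.0,"dz":0.0,"turn":0.0},
  {"dx":0.0,"dy":0.0,"dz":0.0,"turn":0.0},
  {"dx":0.0,"dy":0.0,"dz":0.0,"turn":0.0},
  {"dx":0.0,"dy":0.0,"dz":0.0,"turn":0.0},
], fingers=1.8)

```text
time: 22.23
tool_pos: [0.4426, -0.0868, 0.0104]
tcp_rot: [0.446, 3.107, -0.0]
wrist_force: [0.2, 0.3, 6.6]
width: 0.27
```

>>> jog_arm([
  {"dx":0.0,"dy":0.0,"dz":1.0,"turn":0.0},
  {"dx":0.0,"dy":0.0,"dz":3.0,"turn":0.0},
  {"dx":2.1,"dy":1.3,"dz":1.5,"turn":0.0},
  {"dx":2.1,"dy":1.3,"dz":0.0,"turn":0.0},
  {"dx":2.1,"dy":1.3,"dz":0.0,"turn":0.0},
  {"dx":2.1,"dy":1.3,"dz":0.0,"turn":0.0},
  {"dx":2.1,"dy":1.3,"dz":0.0,"turn":0.0},
  {"dx":2.1,"dy":1.2,"dz":0.0,"turn":0.0},
  {"dx":2.1,"dy":1.2,"dz":0.0,"turn":0.0},
  {"dx":2.1,"dy":1.2,"dz":0.0,"turn":0.0},
  {"dx":0.0,"dy":0.0,"dz":-1.5,"turn":0.0},
  {"dx":0.0,"dy":0.0,"dz":0.0,"turn":0.0},
])

```text
time: 23.23
tool_pos: [0.6085, 0.0152, 0.0475]
tcp_rot: [-0.444, -3.107, 0.001]
wrist_force: [-1.6, -0.7, -2.2]
width: 0.266
```

>>> jog_arm([
  {"dx":0.0,"dy":0.0,"dz":-0.5,"turn":0.0},
  {"dx":0.0,"dy":0.0,"dz":0.0,"turn":0.0},
  {"dx":0.0,"dy":0.0,"dz":0.0,"turn":0.0},
  {"dx":0.0,"dy":0.0,"dz":0.0,"turn":0.0},
])

```text
time: 23.57
tool_pos: [0.6086, 0.0141, 0.0443]
tcp_rot: [-0.447, -3.11, 0.0]
wrist_force: [-0.3, -0.7, -0.9]
width: 0.267
```

>>> jog_arm([
  {"dx":0.1,"dy":0.0,"dz":-1.5,"turn":0.0},
  {"dx":0.0,"dy":0.0,"dz":-1.2,"turn":0.0},
  {"dx":0.0,"dy":0.0,"dz":0.0,"turn":0.0},
  {"dx":0.0,"dy":0.0,"dz":0.0,"turn":0.0},
  {"dx":0.0,"dy":0.0,"dz":0.0,"turn":0.0},
  {"dx":0.0,"dy":0.0,"dz":0.0,"turn":0.0},
  {"dx":0.0,"dy":0.0,"dz":0.0,"turn":0.0},
])

```text
time: 24.15
tool_pos: [0.6105, 0.0144, 0.0176]
tcp_rot: [0.446, 3.109, 0.0]
wrist_force: [1.0, 0.4, -0.2]
width: 0.264
```

>>> jog_arm([
  {"dx":0.0,"dy":0.0,"dz":-0.3,"turn":0.0},
  {"dx":0.0,"dy":0.0,"dz":0.0,"turn":0.0},
  {"dx":0.0,"dy":0.0,"dz":0.0,"turn":0.0},
  {"dx":0.0,"dy":0.0,"dz":0.0,"turn":0.0},
])

```text
time: 24.48
tool_pos: [0.6108, 0.0145, 0.0145]
tcp_rot: [0.446, 3.108, 0.0]
wrist_force: [0.6, -1.2, 1.4]
width: 0.266
```

>>> jog_arm([
  {"dx":0.0,"dy":0.0,"dz":0.0,"turn":0.0},
  {"dx":0.0,"dy":0.0,"dz":0.0,"turn":0.0},
  {"dx":0.0,"dy":0.0,"dz":0.0,"turn":0.0},
  {"dx":0.0,"dy":0.0,"dz":0.0,"turn":0.0},
  {"dx":0.0,"dy":0.0,"dz":1.0,"turn":0.0},
  {"dx":0.0,"dy":0.0,"dz":3.0,"turn":0.0},
  {"dx":0.0,"dy":0.0,"dz":4.0,"turn":0.0},
  {"dx":0.0,"dy":0.0,"dz":4.0,"turn":0.0},
  {"dx":0.0,"dy":0.0,"dz":4.0,"turn":0.0},
  {"dx":0.0,"dy":0.0,"dz":1.5,"turn":0.0},
  {"dx":0.0,"dy":0.0,"dz":0.0,"turn":0.0},
  {"dx":0.0,"dy":0.0,"dz":0.0,"turn":0.0},
], fingers=4.5)

```text
time: 25.48
tool_pos: [0.6111, 0.0145, 0.1914]
tcp_rot: [0.445, 3.106, 0.001]
wrist_force: [-0.1, 0.5, -0.1]
width: 0.532
```

```bash
python3 - <<'E'
from m import *
v,P=look('w13',[('hex',.6105,.015,.028),('round',.603,.0785,.031),('bar',.4452,.1152,.010)])
tray(v,P,*YEL,.6063,.0475,6);tray(v,P,*WHI,.6125,-.135,-13)
v.crop(40,80,440,380,2,'w13b')
E
```

```text
t 25.4833 tcp [0.6111 0.0145 0.1914] jaw 73.68 w 0.5319722222577525 q6 -1.3030803673091689
 tip z -0.0018 inner y 0.0232 outer 0.0358
 tip z -0.0017 inner y 0.0213 outer 0.0343
hex N 445 mean [611.7  15.3] z 0.0273 rect [612.   15.1] [23.6 27.6] 74.3 circ [612.   15.1] 13.8
round N 540 mean [603.9  79.2] z 0.0305 rect [604.   79.2] [26.4 26.3] 30.1 circ [604.  79.] 13.6
bar N 111 mean [451.1  94.5] z 0.0093 rect [452.7  96.5] [19.6  6.4] 73.7 circ [450.2  97.2] 9.8
tray N 6404 ang 7.75 W [69.] L [132.] c [606.6  46.1] bays [602.2  77.8] [610.9  14.4]
tray N 3558 ang -16.5 W [46.] L [141.] c [ 622.8 -147.6] bays [ 631.9 -116.9] [ 613.7 -178.3]
```

View pics/w13b.png

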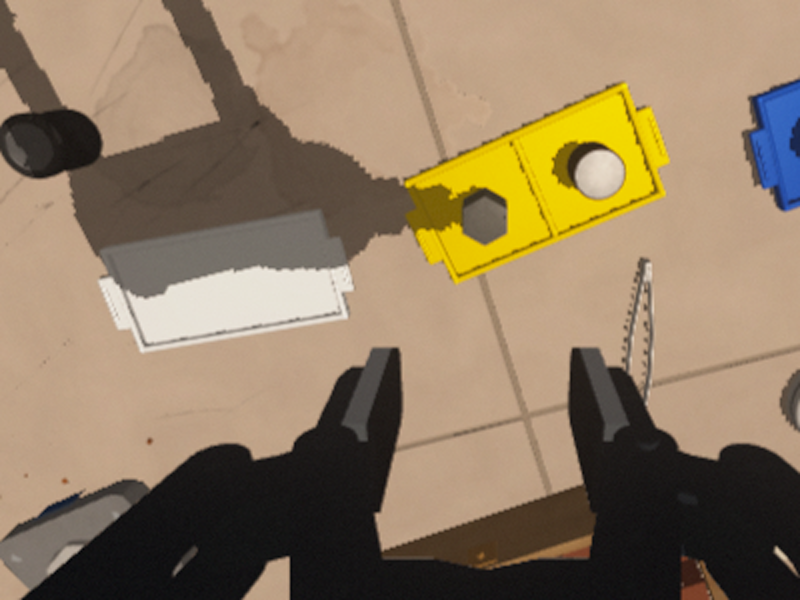

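>>> jog_arm([
  {"dx":-1.7,"dy":1.0,"dz":0.0,"turn":-0.117},
  {"dx":-1.7,"dy":1.0,"dz":0.0,"turn":-0.117},
  {"dx":-1.7,"dy":1.0,"dz":0.0,"turn":-0.117},
  {"dx":-1.7,"dy":1.0,"dz":0.0,"turn":-0.117},
  {"dx":-1.7,"dy":1.0,"dz":-1.0,"turn":-0.117},
  {"dx":-1.7,"dy":1.0,"dz":-2.0,"turn":-0.117},
  {"dx":-1.6,"dy":1.0,"dz":-2.0,"turn":-0.117},
  {"dx":-1.6,"dy":1.0,"dz":-2.0,"turn":-0.117},
  {"dx":-1.6,"dy":1.0,"dz":-2.0,"turn":-0.117},
  {"dx":-1.6,"dy":1.0,"dz":-2.0,"turn":-0.117},
  {"dx":0.0,"dy":0.0,"dz":0.0,"turn":0.0},
  {"dx":0.0,"dy":0.0,"dz":0.0,"turn":0.0},
], fingers=3.0)

```text
time: 26.53
tool_pos: [0.4405, 0.1141, 0.076]
tcp_rot: [-2.082, -2.348, 0.009]
wrist_force: [-0.5, 0.1, -0.4]
width: 0.354
```

```bash
python3 - <<'E'
from m import *
v=V('w13')
C=np.array([v.atz(a/2+40,b/2+80,.008)[:2] for a,b in [(103,248),(321,209),(349,318),(142,350)]])*1000
print(C.round(1),C.mean(0)); r=cv2.minAreaRect(C.astype(np.float32)); print(r)
for i in range(4): print(np.linalg.norm(C[i]-C[i-1]), np.degrees(np.arctan2(*(C[i]-C[i-1])[::-1])))
v,P=look('w14',[('bar',.4452,.1152,.010)])
v.crop(100,60,500,360,2,'w14b')
E
```

```text
[[ 570.5 -201.4]
 [ 584.4  -72.5]
 [ 651.9  -81. ]
 [ 636.3 -209.8]] [ 610.76322957 -141.16861359]
((610.3087768554688, -141.15896606445312), (129.9918212890625, 68.0722885131836), 83.0678482055664)
66.26421249233242 172.6977691947288
129.57645277315112 83.86797918588091
68.07274988227358 -7.1400077330829275
129.74487028713074 -96.93215432161774
t 26.5333 tcp [0.4405 0.1141 0.076 ] jaw 6.88 w 0.35363456888147177 q6 0.07892629577712978
 tip z -0.0001 inner y 0.0147 outer 0.0279
 tip z -0.0002 inner y 0.015 outer 0.0276
bar N 929 mean [444.7 116.7] z 0.0093 rect [445.  115.6] [ 9.8 54.8] 6.9 circ [444.9 115.5] 27.8
```

View pics/w14b.png

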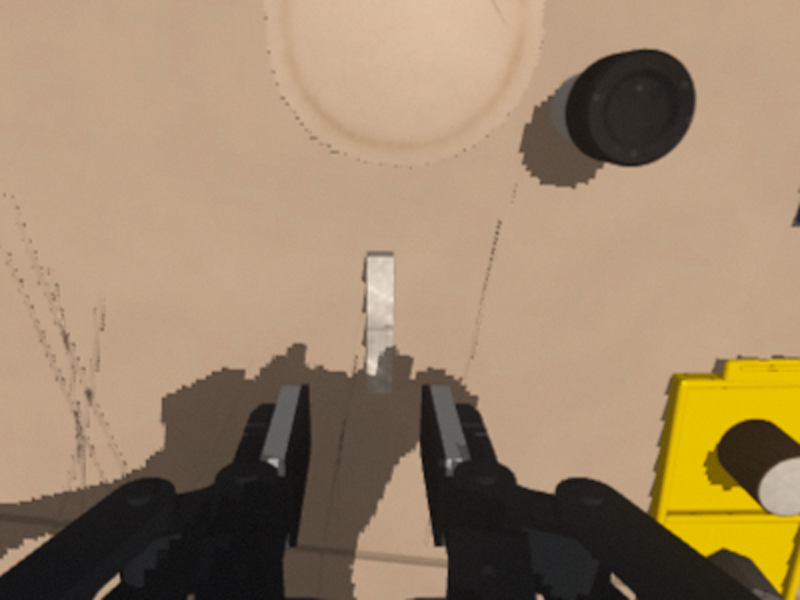

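>>> jog_arm([
  {"dx":0.4,"dy":0.2,"dz":-2.0,"turn":0.0},
  {"dx":0.0,"dy":0.0,"dz":-2.0,"turn":0.0},
  {"dx":0.0,"dy":0.0,"dz":-2.0,"turn":0.0},
  {"dx":0.0,"dy":0.0,"dz":-0.7,"turn":0.0},
  {"dx":0.0,"dy":0.0,"dz":0.0,"turn":0.0},
  {"dx":0.0,"dy":0.0,"dz":0.0,"turn":0.0},
  {"dx":0.0,"dy":0.0,"dz":0.0,"turn":0.0},
])

```text
time: 27.17
tool_pos: [0.4498, 0.1165, 0.0133]
tcp_rot: [2.088, 2.346, 0.003]
wrist_force: [-0.8, -0.4, -0.8]
width: 0.351
```

>>> jog_arm([
  {"dx":-0.4,"dy":-0.1,"dz":-0.5,"turn":0.0},
  {"dx":0.0,"dy":0.0,"dz":-0.4,"turn":0.0},
  {"dx":0.0,"dy":0.0,"dz":0.0,"turn":0.0},
  {"dx":0.0,"dy":0.0,"dz":0.0,"turn":0.0},
  {"dx":0.0,"dy":0.0,"dz":0.0,"turn":0.0},
])

```text
time: 27.58
tool_pos: [0.4441, 0.1155, 0.003]
tcp_rot: [2.089, 2.347, 0.0]
wrist_force: [0.2, -0.2, 0.3]
width: 0.351
```

>>> jog_arm([
  {"dx":0.0,"dy":0.0,"dz":0.0,"turn":0.0},
  {"dx":0.0,"dy":0.0,"dz":0.0,"turn":0.0},
  {"dx":0.0,"dy":0.0,"dz":0.0,"turn":0.0},
  {"dx":0.0,"dy":0.0,"dz":0.0,"turn":0.0},
  {"dx":0.0,"dy":0.0,"dz":0.0,"turn":0.0},
  {"dx":0.0,"dy":0.0,"dz":0.0,"turn":0.0},
], fingers=0.5)

```text
time: 28.08
tool_pos: [0.4445, 0.1156, 0.0032]
tcp_rot: [2.089, 2.346, 0.001]
wrist_force: [0.4, -0.1, 3.2]
width: 0.099
```

>>> jog_arm([
  {"dx":0.0,"dy":0.0,"dz":1.0,"turn":0.0},
  {"dx":0.0,"dy":0.0,"dz":4.0,"turn":0.0},
  {"dx":0.6,"dy":-1.3,"dz":3.5,"turn":-0.022},
  {"dx":1.6,"dy":-3.1,"dz":1.2,"turn":-0.022},
  {"dx":1.6,"dy":-3.1,"dz":1.2,"turn":-0.022},
  {"dx":1.6,"dy":-3.1,"dz":1.2,"turn":-0.022},
  {"dx":1.6,"dy":-3.1,"dz":1.2,"turn":-0.022},
  {"dx":1.6,"dy":-3.1,"dz":1.2,"turn":-0.022},
  {"dx":1.6,"dy":-3.1,"dz":1.2,"turn":-0.022},
  {"dx":1.6,"dy":-3.1,"dz":1.2,"turn":-0.022},
  {"dx":1.6,"dy":-3.1,"dz":1.2,"turn":-0.022},
  {"dx":1.6,"dy":-3.1,"dz":1.2,"turn":-0.022},
])

```text
time: 29.08
tool_pos: [0.594, -0.1781, 0.1967]
tcp_rot: [-2.335, -2.101, 0.0]
wrist_force: [0.5, 1.1, -0.7]
width: 0.094
```

>>> jog_arm([
  {"dx":1.6,"dy":-3.1,"dz":0.0,"turn":-0.022},
  {"dx":0.0,"dy":0.0,"dz":0.0,"turn":0.0},
  {"dx":0.0,"dy":0.0,"dz":0.0,"turn":0.0},
  {"dx":0.0,"dy":0.0,"dz":0.0,"turn":0.0},
])

```text
time: 29.42
tool_pos: [0.6091, -0.2071, 0.1952]
tcp_rot: [-2.356, -2.075, 0.001]
wrist_force: [0.2, 0.8, -0.9]
width: 0.094
```

```bash
python3 - <<'E'
from m import *
v,P=look('w15',[])
v.crop(130,90,430,315,2.6,'w15b')
tray(v,P,(0,0,90),(180,45,255),.6108,-.141,-7)
E
```

```text
t 29.4167 tcp [ 0.6091 -0.2071  0.1952] jaw -7.24 w 0.09364589707001757 q6 -0.24041821033679459
 tip z -0.0027 inner y 0.0003 outer 0.0172
 tip z -0.003 inner y 0.0002 outer 0.0181
tray N 8402 ang -6.0 W [68.] L [132.] c [ 611.6 -144. ] bays [ 615.  -112.1] [ 608.3 -175.8]
```

View pics/w15b.png

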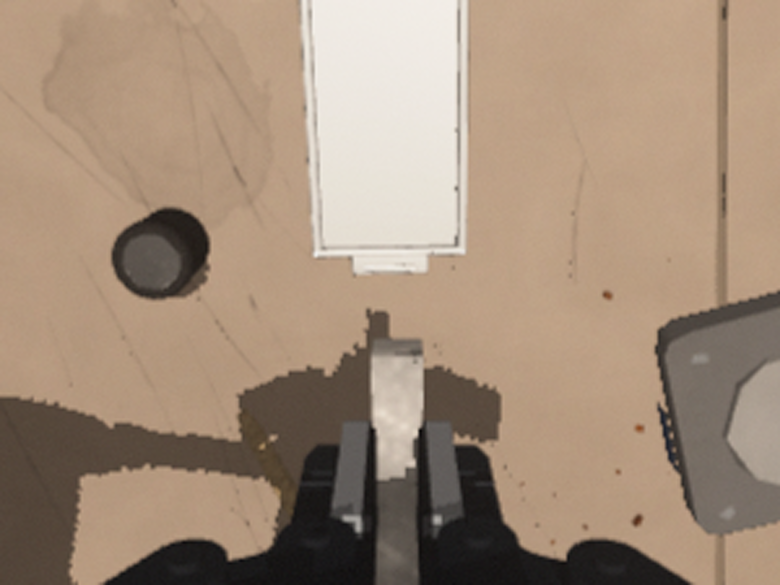

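>>> jog_arm([
  {"dx":0.1,"dy":3.2,"dz":-2.0,"turn":0.02},
  {"dx":0.1,"dy":3.2,"dz":-2.0,"turn":0.0},
  {"dx":0.0,"dy":0.0,"dz":-3.0,"turn":0.0},
  {"dx":0.0,"dy":0.0,"dz":-3.0,"turn":0.0},
  {"dx":0.0,"dy":0.0,"dz":-3.0,"turn":0.0},
  {"dx":0.0,"dy":0.0,"dz":-2.0,"turn":0.0},
  {"dx":0.0,"dy":0.0,"dz":-0.5,"turn":0.0},
  {"dx":0.0,"dy":0.0,"dz":0.0,"turn":0.0},
  {"dx":0.0,"dy":0.0,"dz":0.0,"turn":0.0},
  {"dx":0.0,"dy":0.0,"dz":0.0,"turn":0.0},
  {"dx":0.0,"dy":0.0,"dz":0.0,"turn":0.0},
])

```text
time: 30.38
tool_pos: [0.6138, -0.1439, 0.0434]
tcp_rot: [2.333, 2.099, 0.003]
wrist_force: [0.9, -0.5, -0.9]
width: 0.092
```

>>> jog_arm([
  {"dx":-0.2,"dy":0.0,"dz":-1.5,"turn":0.0},
  {"dx":0.0,"dy":0.0,"dz":-1.2,"turn":0.0},
  {"dx":0.0,"dy":0.0,"dz":-0.6,"turn":0.0},
  {"dx":0.0,"dy":0.0,"dz":0.0,"turn":0.0},
  {"dx":0.0,"dy":0.0,"dz":0.0,"turn":0.0},
  {"dx":0.0,"dy":0.0,"dz":0.0,"turn":0.0},
])

```text
time: 30.88
tool_pos: [0.6101, -0.1436, 0.0079]
tcp_rot: [-2.336, -2.101, 0.0]
wrist_force: [-0.2, -0.0, 0.0]
width: 0.096
```

>>> jog_arm([
  {"dx":0.1,"dy":0.0,"dz":-0.05,"turn":0.0},
  {"dx":0.0,"dy":0.0,"dz":0.0,"turn":0.0},
  {"dx":0.0,"dy":0.0,"dz":0.0,"turn":0.0},
  {"dx":0.0,"dy":0.0,"dz":0.0,"turn":0.0},
])

```text
time: 31.22
tool_pos: [0.611, -0.1435, 0.0074]
tcp_rot: [-2.336, -2.101, 0.0]
wrist_force: [0.3, -0.0, -1.2]
width: 0.096
```

>>> jog_arm([
  {"dx":0.0,"dy":0.0,"dz":0.0,"turn":0.0},
  {"dx":0.0,"dy":0.0,"dz":0.0,"turn":0.0},
  {"dx":0.0,"dy":0.0,"dz":0.0,"turn":0.0},
  {"dx":0.0,"dy":0.0,"dz":0.0,"turn":0.0},
  {"dx":0.0,"dy":0.0,"dz":1.0,"turn":0.0},
  {"dx":0.0,"dy":0.0,"dz":3.0,"turn":0.0},
  {"dx":0.0,"dy":0.0,"dz":4.0,"turn":0.0},
  {"dx":0.0,"dy":-1.0,"dz":4.0,"turn":0.0},
  {"dx":0.0,"dy":-2.0,"dz":3.5,"turn":0.0},
  {"dx":0.0,"dy":-3.0,"dz":2.5,"turn":0.0},
  {"dx":0.0,"dy":0.0,"dz":0.0,"turn":0.0},
  {"dx":0.0,"dy":0.0,"dz":0.0,"turn":0.0},
], fingers=2.0)

```text
time: 32.22
tool_pos: [0.6127, -0.2055, 0.1914]
tcp_rot: [2.334, 2.094, 0.005]
wrist_force: [-0.9, -0.5, -1.8]
width: 0.233
```

```bash
python3 - <<'E'
from m import *
v,P=look('w16',[('bar',.6113,-.1432,.014)])
tray(v,P,(0,0,90),(180,45,255),.6108,-.141,-7)
grab('scene','sf'); f=V('sf')
a=v.p[0:300,130:430,::-1]; b=f.p[135:285,215:365,::-1]
cv2.imwrite('pics/fin.png',np.hstack([cv2.resize(a,(400,400)),cv2.resize(b,(400,400),interpolation=cv2.INTER_CUBIC)]))
E
```

```text
t 32.2167 tcp [ 0.6127 -0.2055  0.1914] jaw -6.21 w 0.23267478918848022 q6 -0.25391586120385434
 tip z 0.0006 inner y 0.0095 outer 0.0218
 tip z 0.0006 inner y 0.0103 outer 0.023
bar N 534 mean [ 610.9 -143.6] z 0.0134 rect [ 610.7 -144.2] [53.8  9.6] 83.5 circ [ 611.1 -144.3] 27.3
tray N 8032 ang -7.25 W [68.] L [136.] c [ 612.  -141.1] bays [ 616.1 -109.3] [ 608.  -172.8]
```

View pics/fin.png

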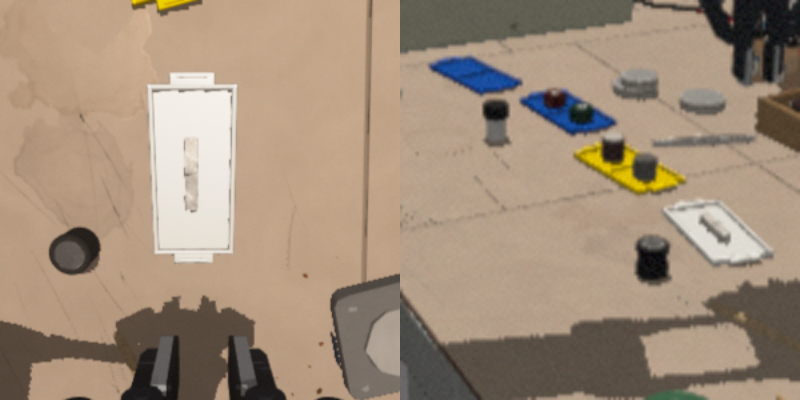

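```bash
python3 - <<'E'
from m import *
v=V('w16'); h=lambda a,b,z:(v.atz(130+a*.75,b*.75,z)[:2]*1000).round(1)
C=np.array([h(149,86,.008),h(237,86,.008),h(232,253,.008),h(155,254,.008)]); print(C,C.mean(0))
print('bar',h(191,137,.014),h(191,212,.014))
I=np.array([h(154,90,.004),h(232,90,.004),h(229,250,.004),h(158,250,.004)]);print('inner',I.mean(0))
v.crop(225,45,325,205,3.7,'fz')
E
```

```text
[[ 586.8  -77.1]
 [ 652.2  -84.2]
 [ 637.4 -212.4]
 [ 572.2 -206.1]] [ 612.15 -144.95]
bar [ 613.9 -116.3] [ 607.1 -173.1]
inner [ 612.075 -145.05 ]
```

View pics/fz.png

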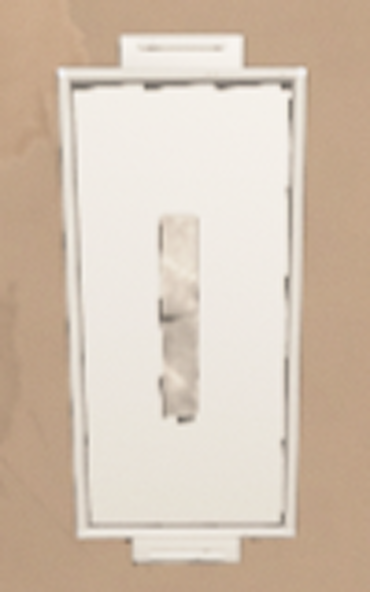

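```bash
python3 -c "
from workcell import bot
print(bot.finish_job(), bot.read_state()['time'])"
```

```text
the job is handed in; nothing more can be done
the job is handed in; nothing more can be done
```

All five samples are sorted, upright or flat as asked and let go, and the job was handed in at about 32 s of the 102 s allowed.

- **Blue tray** (the right-hand one): the red and green pucks each stand in their own bay. I measured them about 1 mm (red) and 1–2 mm (green) from the bay centres.
- **Yellow tray:** the round slug and the hex slug each stand upright in their own bay, about 1–1.5 mm from the centres.
- **White tray** (the one nearest the base): the notched bar lies lengthwise, about 1.5 mm from the middle and aligned to roughly 1°.
- **Bystanders:** the last scene picture shows the eyepiece and loupe standing where they were. Wrist forces stayed below about 7 N at every reading.

**Checks that failed or disagreed:**
- The first two move calls were refused because some rows left out keys. The arm did not move.
- Early estimates of the white tray's angle (-13°) were wrong because a finger hid part of it. Closer views gave -6° to -7°, which I used.
- In the final check, the automatic tray fit read the white tray as 136 mm long instead of 132 and its centre about 3 mm off. Working from the tray's corners in the picture put the bar within 1.5 mm of the centre.

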